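# Wedge up the feed tray and sort the bag clips

### The arm

A 6-joint arm with a two-finger parallel gripper is mounted at the origin on a cart in front of the work surface, level with it; the furniture and walls round the work are solid. World frame = base frame: x ahead of the robot, y to its left, z up, the work surface at z = 0. Lengths are in m, angles in rad, forces in N, time in s.
With the tool pointing down it reaches from about 0.35 to 0.975 m from the base axis. Payload 4.9 kg.
Tool frame: the origin (TCP) lies at the very end of the fingers, on their centre line; the grasp point (between the pads) lies 19 mm behind it (manip.tcp_to_grasp is the distance from the TCP to the grasp point, in m); z points along the fingers, y is the direction in which the jaws open and shut (so a half turn about z gives the same grasp; the last joint's range is limited). The gripper opens to 85 mm and grips with 20 to 120 N. Pads are 22 mm wide; open, the fingers measure 114 mm over their backs; the gripper's body (76 mm by 85 mm) begins 54 mm behind the grasp point. The pads swing forward as they close: fully open they stand 13 mm farther back than shut.
Start: joints at [1.165, 0.053, 1.613, -0, 1.476, -0.119], TCP at [0.177, 0.599, 0.231] pointing down, gripper open.
Joint ranges: [-3.01, 3.01], [-1.01, 2.22], [0.06, 2.58], [-1.02, 4.17], [0.09, 2.62], [-3.14, 3.14]. Speed limits (rad/s): [2.57, 2.57, 3.14, 3.14, 3.14, 3.14].

### API

Orientations are given as a unit quaternion [x, y, z, w].
In Python, from station import readout, imaging, manip gives the robot as it stands. The module is installed in compiled form; this text tells all that it offers.
- The arm moves only by the tool drive_tool, never from a script. Its argument "motion" is a list of rows, each an object with "translation": the shift along the tool's x, y, z in mm, a list of three; "twist": the turn about the tool's z in rad. In form: [{"translation": [x, y, z], "twist": twist}, ...]. A call has 1 to 12 rows; each row is the pose to reach, as a shift and turn from the pose commanded when the call began, along the tool's axes at that moment; what a row does not reach only later rows make up. A row lasts 1/8 s, in which the tool goes at most 62.5 mm and 10.7 degrees, less where a joint would pass 70% of its speed; a pose out of reach is approached as far as the arm can. A call with a gripper value outside its range is refused whole. "grip" is the closure, from 0 (fully open) to 1 (shut), set as the call begins (left out, the last holds). The fingers move at their own pace and stop on an object; "newtons" is the grip in N (left out, the last holds). Time passes only in rows, so rows that repeat a pose let the fingers close. It gives the time, the measured TCP pose, the force and the opening at its end, in the units of the state.
- readout.get_state(): the state, without advancing time (a new reading comes with each control period).
- imaging.capture(name): name is "scene" or "top" or "wrist"; returns the picture (480x640x3 uint8, blue, green, red); there is no depth.
- imaging.camera_info(name): a dict with "fx", "fy", "cx", "cy" (pixels), "rvec" (rotation vector, rad) and "tvec" (3), from world to camera coordinates, as OpenCV has them. Camera axes: x right, y down, z forward; pixel columns grow to the right and rows downward; lengths in m; the calibration is good to about 2 mm. A picture is of the moment at which its call begins: read the wrist's pose just before it. camera_info takes no time and is no camera call; for the wrist camera it gives the pose at the moment of the call.
- manip.hand_in(): hands the job in, once; it reports no verdict.
The state is a dict: "time_s": time; "joint_pos": joint angles; "joint_vel": joint speeds; "joint_torque": joint torques, N m; "position": TCP position; "tcp_rot": TCP orientation; "ft_force": force on the tool from outside, world axes, zero at the start; "ft_torque": the same for the moment, N m; "finger_gap": finger opening in m.
Only numpy, scipy, OpenCV 4.12 (cv2) and the standard library are available. Lean on these libraries where they do the work, as an engineer would, in place of code of your own. Each camera call takes 0.05 s, during which the arm holds its last target.

### The job

Turn the wooden wedge end for end and slide its thin end under the rod at the free end of the white tray until the red pointer is level with the green collar, leaving the wedge there and the collar where it is, with the tray still empty. Then sort all the yellow and blue bag clips lying on the table into the tray, each into the compartment behind the card of its colour, so that the pointer is still at the collar at the end. Leave the dish of cookies alone.

Things in the scene. Friction and masses are not known exactly. Their poses are not given: they have to be found in the camera images.
- stand: Fixed steel stand under the white feed tray. Origin on the table under the tray's middle; x points across the tray away from the robot, y along it to the hinged end (robot's left); the free end is at y = -116 mm. Side rails 10 mm high, 12 wide at x = +-63 mm, the table between them clear for the wedge. A gauge post, 10 mm thick and 85 high, stands at x = -92, y = -105 mm.
- tray (a joint): Hinge of the tray, 0 with the tray lying flat, growing as the free end is lifted (rad, up to 0.3). The axis lies along the stand's x at y = +122, z = 22 mm. Nothing holds the tray up (0.5 kg): it falls back unless something stays under it.
- tray_floor (a point): Middle of the tray floor's upper side; tilts with it (axes as the stand's, z out of the floor). 24 mm above the table when flat. Tray 138 x 232 mm outside, walls 4 mm thick, 20 mm above the floor; a cross wall makes two equal compartments, 130 (x) by 110 mm (y) inside, middles at y = +-58 mm from here.
- lift_rod (a point): Middle of the steel rod (10 mm thick, along the stand's x) under the tray's free end, at y = -113 mm of the stand; its underside is 10 mm above the table with the tray flat. The wedge goes under it, moving along the stand's +y; each 4 mm of travel lifts about 1 mm once it touches.
- pointer (a point): Tip of the red pointer, a thin flat bar that sticks out from the tray at its free end towards the robot, passing just beside the gauge post; it rises with the tray, from 36 mm above the table.
- mark (a point): Middle of the green collar (20 mm across, 8 mm high) on the gauge post next to the pointer: the height mark, 50 to 60 mm above the table, different each time. It slides stiffly up and down the post and is to stay where it was set.
- tag_yellow: Yellow card, 58 mm wide, 35 high, in a black foot, fixed in front of (robot's side of) the tray compartment for yellow clips. Origin on the table under its middle, axes parallel to the stand's; the middle of its compartment lies 95 mm along its +x. Which compartment has which colour changes from start to start.
- tag_blue: Blue card, the same, in front of the compartment for blue clips.
- wedge_grip (a point): Loose wooden wedge, 200 mm long, 50 wide, about 0.18 kg. This point: middle of its thick end, a block 55 mm long and 40 high with black rubber sides, 20 mm above its underside. Its x points along the wedge to the thin end, z up. From the block the top falls evenly over 145 mm, from 40 to 4 mm high. At the start the thick end faces the tray.
- wedge_tip (a point): Middle of the edge of the wedge's thin end, 172.5 mm from wedge_grip along its x, 2 mm above its underside.
- cookie_dish_mid (a point): Middle of a loose steel dish heaped with cookies, 108 mm across, 53 mm high, behind the work; leave it alone.
- clip_yellow_1_mid (a point): Middle of a loose yellow bag clip, a bar 110 mm long (its x) with a 16 x 16 mm section, 25 g. Absent in some starts.
- clip_blue_1_mid (a point): Middle of a loose blue bag clip, a bar 110 mm long (its x) with a 16 x 16 mm section, 25 g. Absent in some starts.
- clip_yellow_2_mid (a point): Middle of a loose yellow bag clip, a bar 110 mm long (its x) with a 16 x 16 mm section, 25 g. Absent in some starts.
- clip_blue_2_mid (a point): Middle of a loose blue bag clip, a bar 110 mm long (its x) with a 16 x 16 mm section, 25 g. Absent in some starts.
- clip_yellow_3_mid (a point): Middle of a loose yellow bag clip, a bar 110 mm long (its x) with a 16 x 16 mm section, 25 g. Absent in some starts.
- clip_blue_3_mid (a point): Middle of a loose blue bag clip, a bar 110 mm long (its x) with a 16 x 16 mm section, 25 g. Absent in some starts.
There are look-alikes about, which are no part of the job. There is more than one size of the part that bears wedge_grip; the job needs the larger.

How it is judged:
On the way:
1. the wedge, thin end under the tray, holds the pointer within 4 mm of the collar's middle, no clip yet in the tray, the wedge let go (z of pointer in the frame of mark between -0.004 and 0.004 m and y of wedge_tip in the frame of stand above -0.09 m and x of wedge_tip in the frame of stand between -0.05 and 0.05 m and height (world z) of each of clip_yellow_1_mid, clip_blue_1_mid, clip_yellow_2_mid, clip_blue_2_mid, clip_yellow_3_mid, clip_blue_3_mid below 0.035 m and velocity of joint tray below 0.02 rad/s and distance between the grasp point and wedge_grip above 0.06 m), for 0.3 s.
At the end, for the whole second after the job is handed in: Pointer within 4 mm of the height of the collar's middle, held by the wedge with its thin end at least 23 mm past the rod; every clip present has its middle inside the compartment behind the card of its colour, less than 42 mm above the tray floor (z of pointer in the frame of mark between -0.004 and 0.004 m and y of wedge_tip in the frame of stand above -0.09 m and x of wedge_tip in the frame of stand between -0.05 and 0.05 m and y of clip_yellow_1_mid in the frame of tag_yellow between -0.055 and 0.055 m and x of clip_yellow_1_mid in the frame of tray_floor between -0.062 and 0.062 m and z of clip_yellow_1_mid in the frame of tray_floor between 0 and 0.042 m and y of clip_blue_1_mid in the frame of tag_blue between -0.055 and 0.055 m and x of clip_blue_1_mid in the frame of tray_floor between -0.062 and 0.062 m and z of clip_blue_1_mid in the frame of tray_floor between 0 and 0.042 m and y of clip_yellow_2_mid in the frame of tag_yellow between -0.055 and 0.055 m and x of clip_yellow_2_mid in the frame of tray_floor between -0.062 and 0.062 m and z of clip_yellow_2_mid in the frame of tray_floor between 0 and 0.042 m and y of clip_blue_2_mid in the frame of tag_blue between -0.055 and 0.055 m and x of clip_blue_2_mid in the frame of tray_floor between -0.062 and 0.062 m and z of clip_blue_2_mid in the frame of tray_floor between 0 and 0.042 m and y of clip_yellow_3_mid in the frame of tag_yellow between -0.055 and 0.055 m and x of clip_yellow_3_mid in the frame of tray_floor between -0.062 and 0.062 m and z of clip_yellow_3_mid in the frame of tray_floor between 0 and 0.042 m and y of clip_blue_3_mid in the frame of tag_blue between -0.055 and 0.055 m and x of clip_blue_3_mid in the frame of tray_floor between -0.062 and 0.062 m and z of clip_blue_3_mid in the frame of tray_floor between 0 and 0.042 m and velocity of joint tray below 0.03 rad/s); the robot touches nothing.
It fails at once if the green collar is moved more than 4 mm (distance of mark from where it was at the start of the episode above 0.004 m).
It fails at once if the dish of cookies is moved more than 30 mm (distance of cookie_dish_mid from where it was at the start of the episode above 0.03 m).
Of clip_yellow_1, clip_blue_1, clip_yellow_2, clip_blue_2, clip_yellow_3, clip_blue_3 only 4 to 6 are there at a start; the rules pass over those that are not, and their reading is None.
At some moment in a run one of clip_yellow_1, clip_blue_1, clip_yellow_2, clip_blue_2, clip_yellow_3, clip_blue_3 may be knocked a few centimetres aside while the robot is not near it.
Once in a run the grip may slacken for a moment while it holds something.
It also fails if it takes over 210 s, if anything falls off the work surface, if the arm or the gripper's body presses on something with over 40 N, if the wrist force passes 120 N, or if a joint passes its speed limit or range.

## Working session

There is one attempt and no reset: what is moved stays moved. The work goes in short steps, Python scripts to look and compute and a tool call to move; the robot and the scene stay as the last step left them, time stands still between calls to the robot, and variables do not carry over. Pictures are saved under pics/ and viewed, and the job is handed in when it is done.

Besides the shell and the picture viewer there is one more tool, called by a JSON object that holds its "op" and its "data". drive_tool: Moves the arm, as the interface text tells. Its arguments: {"type":"object","properties":{"motion":{"type":"array","items":{"type":"object","properties":{"translation":{"type":"array","items":{"type":"number"}},"twist":{"type":"number"}}}},"grip":{"type":"number"},"newtons":{"type":"number"}},"required":["motion"]}

```bash
mkdir -p pics
python3 - <<'E'
from station import readout, imaging, manip
import cv2
s=readout.get_state();print(s)
for n in("scene","top","wrist"):
    im=imaging.capture(n);cv2.imwrite(f"pics/{n}0.png",im);print(n,imaging.camera_info(n))
print(manip.tcp_to_grasp)
E
```

```text
{'time_s': 0.0, 'joint_pos': array([ 1.16498292e+00,  5.33836424e-02,  1.61431932e+00, -2.29622034e-05,
        1.47600938e+00, -1.18983458e-01]), 'joint_vel': array([-4.31847310e-04,  2.80456002e-04, -6.85435785e-04,  1.83258959e-03,
       -2.55883442e-03,  3.40639660e-05]), 'joint_torque': array([-2.10540944e-03, -3.93676364e+01, -3.70172346e+01, -1.84376822e-04,
        7.01161829e-03,  7.47209356e-06]), 'position': array([0.17656309, 0.59887727, 0.2300313 ]), 'tcp_rot': array([ 1.42922691e-01,  9.89733288e-01, -1.02652784e-03, -2.63883043e-04]), 'ft_force': array([-0.55784092, -0.31328096,  0.06950783]), 'ft_torque': array([-0.02620523, -0.00115243, -0.06325868]), 'finger_gap': 0.08534340427488124}
scene {'fx': 449.0123390718414, 'fy': 449.0123390718414, 'cx': 317.84018658921724, 'cy': 241.23519090919223, 'rvec': array([ 1.91763345, -0.94668416,  0.51915218]), 'tvec': array([-0.36424031,  0.25277912,  0.67607126])}
top {'fx': 514.927140305044, 'fy': 514.927140305044, 'cx': 315.2230049246378, 'cy': 238.3428380669834, 'rvec': array([ 2.11669761, -2.15511971,  0.17800514]), 'tvec': array([-0.00974753,  0.57971529,  1.18169785])}
wrist {'fx': 429.62869916108383, 'fy': 429.62869916108383, 'cx': 324.48772224430815, 'cy': 235.89425352766986, 'rvec': array([-2.32650062, -1.73931843, -0.24288105]), 'tvec': array([-0.6238922 , -0.03621539,  0.38038449])}
0.0187
```

View pics/top0.png

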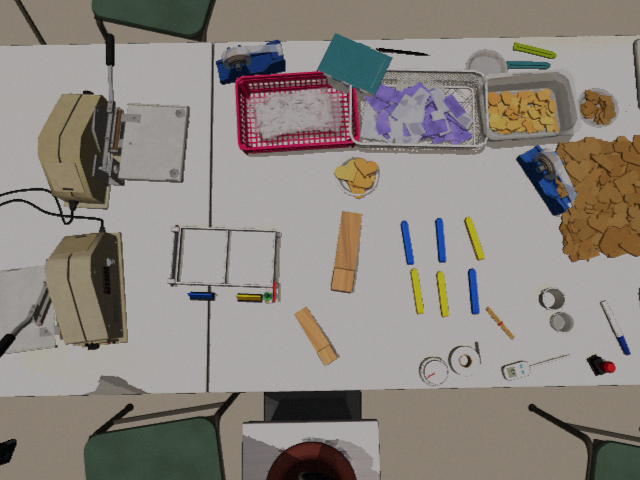

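View pics/scene0.png

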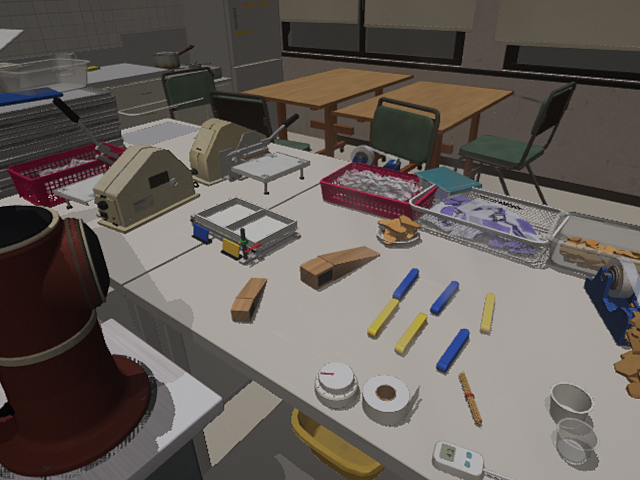

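View pics/wrist0.png

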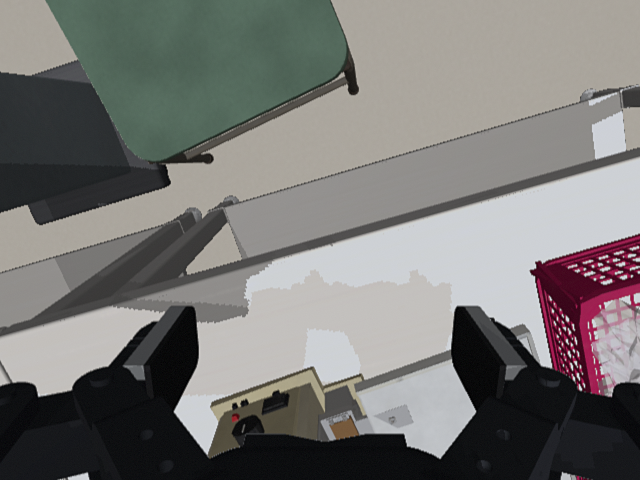

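```bash
cat > h.py <<'E'
import numpy as np, cv2
from station import readout, imaging, manip
def K(i): return np.array([[i['fx'],0,i['cx']],[0,i['fy'],i['cy']],[0,0,1.]])
def p2w(cam,u,v,z,info=None):
    i=info or imaging.camera_info(cam)
    R=cv2.Rodrigues(np.array(i['rvec']))[0];t=np.array(i['tvec'])
    d=R.T@np.array([(u-i['cx'])/i['fx'],(v-i['cy'])/i['fy'],1]);c=-R.T@t
    return c+d*(z-c[2])/d[2]
def w2p(cam,P,info=None):
    i=info or imaging.camera_info(cam)
    return cv2.projectPoints(np.array(P,float).reshape(-1,3),np.array(i['rvec']),np.array(i['tvec']),K(i),None)[0].reshape(-1,2)
def tool(P,yaw=None):
    """world point -> tool-axes shift in mm from current TCP"""
    from scipy.spatial.transform import Rotation as Ro
    s=readout.get_state();R=Ro.from_quat(s['tcp_rot']).as_matrix()
    return R.T@(np.array(P)-s['position'])*1000, R
def crop(im,x0,x1,y0,y1,name):
    c=im[y0:y1,x0:x1];f=min(800/(x1-x0),600/(y1-y0));cv2.imwrite('pics/'+name,cv2.resize(c,None,fx=f,fy=f,interpolation=cv2.INTER_CUBIC));print(name,f)
E
python3 - <<'E'
from h import *
t=cv2.imread('pics/top0.png')
crop(t,160,380,200,365,'t0a.png');crop(t,390,500,205,325,'t0b.png')
s=cv2.imread('pics/scene0.png')
crop(s,180,310,190,270,'s0a.png')
print(w2p('top',[[0,0,0],[.177,.6,.23],[.3,0,0],[.5,0,0],[.5,.3,0]]))
E
```

```text
t0a.png 3.6363636363636362
t0b.png 5.0
s0a.png 6.153846153846154
[[310.97549939 490.95490674]
 [ -6.0814673  436.5341922 ]
 [308.88942724 357.07584422]
 [307.58904168 273.62024601]
 [185.28678776 275.8154867 ]]
```

View pics/t0a.png

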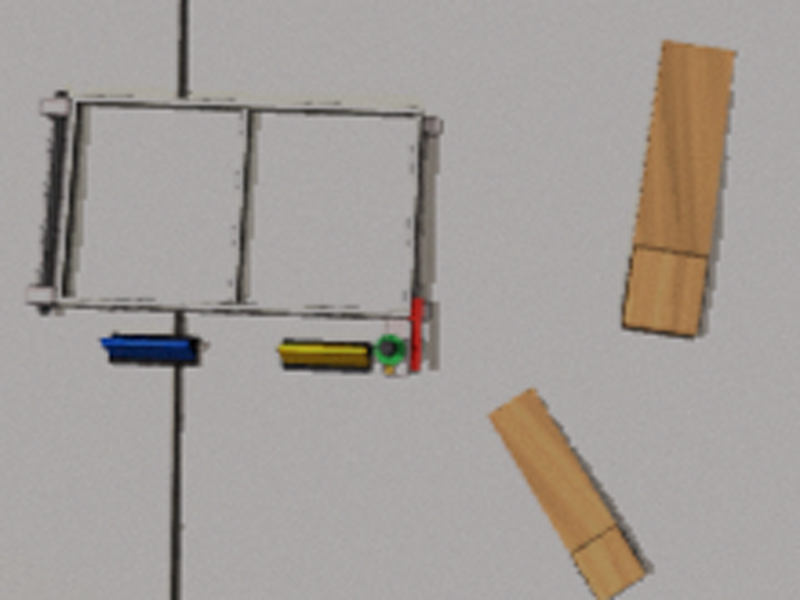

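View pics/t0b.png

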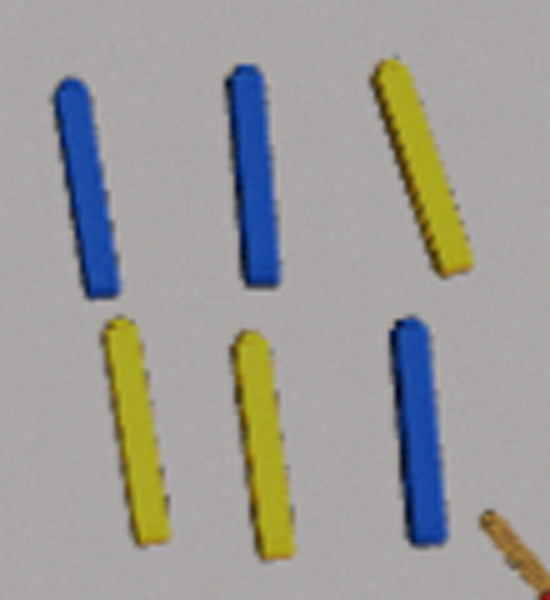

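View pics/s0a.png

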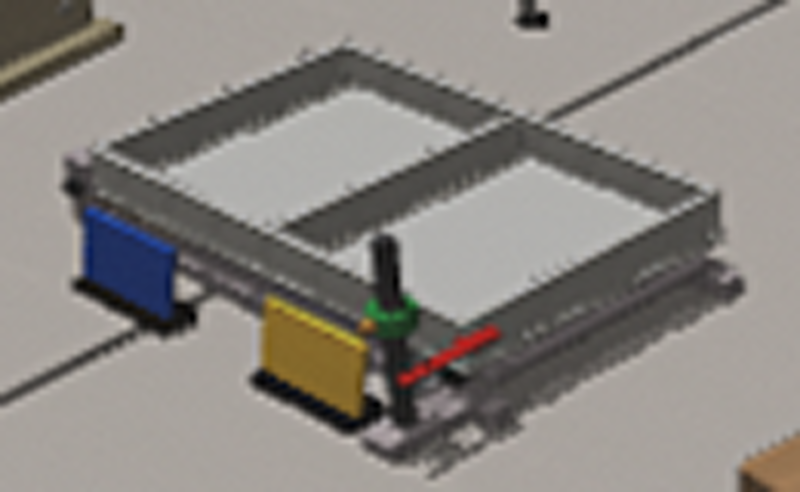

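Run:
```python
from h import *
np.set_printoptions(precision=4,suppress=True)
f=800/220
A=lambda x,y,z:p2w('top',160+(x+.5)/f-.5,200+(y+.5)/f-.5,z)
B=lambda x,y,z:p2w('top',390+(x+.5)/5-.5,205+(y+.5)/5-.5,z)
print('wedge',[A(*q) for q in[(622,327,.04),(697,337,.04),(637,245,.04),(708,256,.04),(665,41,.004),(735,50,.004)]])
print('tray',[A(*q) for q in[(75,97,.044),(437,113,.044),(60,303,.044),(412,318,.044)]])
print('post',A(389,349,.085)[:2],'pointer',A(418,300,.038),A(415,372,.036))
print('cards',A(153,348,.03),A(325,355,.03))
for n,a,b in [('b1',(70,80),(103,297)),('b2',(245,67),(262,286)),('y1',(390,62),(456,272)),('y2',(119,320),(152,543)),('y3',(249,333),(277,556)),('b3',(410,320),(428,543))]:
    p=B(*a,.012);q=B(*b,.012);d=p-q;print(n,(p+q)/2,np.linalg.norm(d),np.arctan2(d[1],d[0]))
```

```text
wedge [array([ 0.4574, -0.0545,  0.04  ]), array([ 0.45  , -0.1031,  0.04  ]), array([ 0.5107, -0.0656,  0.04  ]), array([ 0.5027, -0.1119,  0.04  ]), array([ 0.6549, -0.0897,  0.004 ]), array([ 0.6478, -0.1375,  0.004 ])]
tray [array([0.6153, 0.3038, 0.044 ]), array([0.6002, 0.0645, 0.044 ]), array([0.4792, 0.3102, 0.044 ]), array([0.4654, 0.0816, 0.044 ])]
post [0.4433 0.0928] pointer [0.4775 0.0781 0.038 ] [0.4309 0.0805 0.036 ]
cards [0.4498 0.2523 0.03  ] [0.4432 0.1397 0.03  ]
b1 [ 0.5719 -0.2451  0.012 ] 0.10868712933690919 0.10240304263651073
b2 [ 0.5764 -0.3275  0.012 ] 0.10913654100098757 0.018731984711073683
y1 [ 0.5796 -0.411   0.012 ] 0.10817107081008845 0.23571726201014048
y2 [ 0.4526 -0.2632  0.012 ] 0.10820626516808002 0.09759768894300627
y3 [ 0.4452 -0.3245  0.012 ] 0.10769841689237422 0.06738735243278063
b3 [ 0.4501 -0.4003  0.012 ] 0.10753293561041742 0.012548584844669485
```

```bash
cat >> h.py <<'E'
def go(pts):
    """pts: list of (x,y,z,yaw or None) world of TCP -> rows"""
    from scipy.spatial.transform import Rotation as Ro
    s=readout.get_state();R=Ro.from_quat(s['tcp_rot']).as_matrix();y0=np.arctan2(R[1,0],R[0,0])
    print('tcp',s['position'].round(4),'yaw',round(y0,4),'tilt',R[2].round(3),'gap',round(s['finger_gap'],4),'t',s['time_s'],'F',s['ft_force'].round(1),'j',s['joint_pos'].round(2))
    for p in pts:
        d=R.T@(np.array(p[:3])-s['position'])*1000
        tw=0 if p[3] is None else y0-p[3]
        tw=(tw+np.pi)%(2*np.pi)-np.pi
        print(d.round(1),round(tw,3))
E
python3 - <<'E'
from h import *
print(p2w('scene',0,0,0)[:2], (-cv2.Rodrigues(imaging.camera_info('scene')['rvec'])[0].T@imaging.camera_info('scene')['tvec']))
go([(.2,.4,.27,None),(.35,.1,.27,None),(.481,-.084,.2,-.174)])
E
```

```text
[11.86544654 32.59951655] [-0.12855136 -0.5788589   0.54957944]
tcp [0.1766 0.599  0.2303] yaw 2.8548 tilt [ 0.    -0.002 -1.   ] gap 0.0853 t 0.15 F [-0.7  0.3  0.4] j [ 1.16  0.05  1.61  0.    1.48 -0.12]
[ -78.7 -184.3  -39.4] 0.0
[-307.5 -429.7  -39. ] 0.0
[-485.2 -569.    31.1] 3.029
```

{"op": "drive_tool", "data": {"motion": [{"translation": [-20, -46, -10], "twist": 0.1}, {"translation": [-40, -92, -20], "twist": 0.27}, {"translation": [-60, -138, -30], "twist": 0.45}, {"translation": [-79, -184, -39], "twist": 0.63}, {"translation": [-120, -227, -39], "twist": 0.81}, {"translation": [-160, -270, -39], "twist": 0.99}, {"translation": [-200, -312, -39], "twist": 1.17}, {"translation": [-240, -356, -39], "twist": 1.35}, {"translation": [-280, -400, -39], "twist": 1.53}, {"translation": [-320, -440, -35], "twist": 1.71}, {"translation": [-365, -475, -20], "twist": 1.89}, {"translation": [-410, -510, 0], "twist": 2.07}], "grip": 0}}

```text
time_s: 1.65
position: [0.4268, -0.0077, 0.2315]
tcp_rot: [0.925, 0.379, 0.001, 0.001]
ft_force: [0.3, 0.7, -0.1]
finger_gap: 0.0853
```

Run:
```python
from h import *
go([(.481,-.084,.15,-.174)])
```

```text
tcp [ 0.4268 -0.0077  0.2315] yaw 0.7779 tilt [ 0.002  0.002 -1.   ] gap 0.0853 t 1.65 F [ 0.3  0.7 -0.1] j [-0.19 -0.46  2.05  0.    1.55  0.6 ]
[-15.1  92.2  81.7] 0.952
```

{"op": "drive_tool", "data": {"motion": [{"translation": [-4, 25, 20], "twist": 0.18}, {"translation": [-8, 50, 40], "twist": 0.36}, {"translation": [-12, 75, 60], "twist": 0.54}, {"translation": [-15, 92, 70], "twist": 0.72}, {"translation": [-15, 92, 70], "twist": 0.9}, {"translation": [-15, 92, 70], "twist": 0.952}, {"translation": [-15, 92, 70], "twist": 0.952}, {"translation": [-15, 92, 70], "twist": 0.952}]}}

```text
time_s: 2.65
position: [0.4801, -0.0813, 0.1612]
tcp_rot: [0.997, -0.083, -0.0, 0.0]
ft_force: [0.4, 0.3, -0.1]
finger_gap: 0.0856
```

Run:
```python
from h import *
go([(.481,-.084,.008,-.174)])
im=imaging.capture('wrist');cv2.imwrite('pics/w1.png',im)
print(w2p('wrist',[(.481,-.084,.04),(.6514,-.1136,.004),(.4537,-.0788,.04)]))
```

```text
tcp [ 0.4801 -0.0813  0.1612] yaw -0.1663 tilt [-0.  0. -1.] gap 0.0856 t 2.65 F [ 0.4  0.3 -0.1] j [-0.32 -0.23  2.   -0.    1.38  1.42]
[  1.4   2.5 153.2] 0.008
[[328.32457949 224.90964172]
 [329.88544763 -66.51815793]
 [327.31578115 266.03133033]]
```

View pics/w1.png

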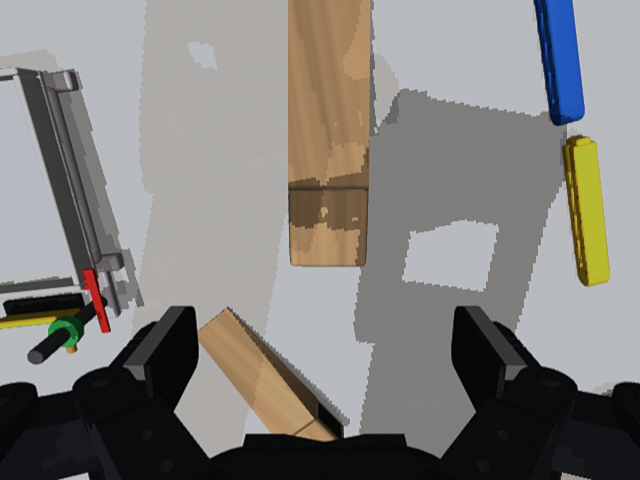

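Run:
```python
from h import *
im=cv2.imread('pics/w1.png');crop(im,0,160,240,400,'w1a.png')
im=cv2.imread('pics/scene0.png');crop(im,225,275,220,265,'s0b.png')
for z in (.036,.04,.05,.055,.06,.085):
    print(z,w2p('wrist',(.4431,.0922,z)),(w2p('scene',(.4431,.0922,z))-[225,220]+.5)*13.33-.5)
# pointer tip stand (-?); check
```

```text
w1a.png 3.75
s0b.png 13.333333333333334
0.036 [[ 84.50412702 317.36956425]] [[269.59188982 378.16258668]]
0.04 [[ 81.34751385 320.07173187]] [[267.15100112 357.72118739]]
0.05 [[ 73.07939532 327.14952091]] [[261.00600429 306.259466  ]]
0.055 [[ 68.73030177 330.87249206]] [[257.9103721 280.3348698]]
0.06 [[ 64.22773433 334.72684205]] [[254.79916217 254.27981672]]
0.085 [[ 39.10094243 356.23622558]] [[239.00527858 122.01279377]]
```

View pics/s0b.png

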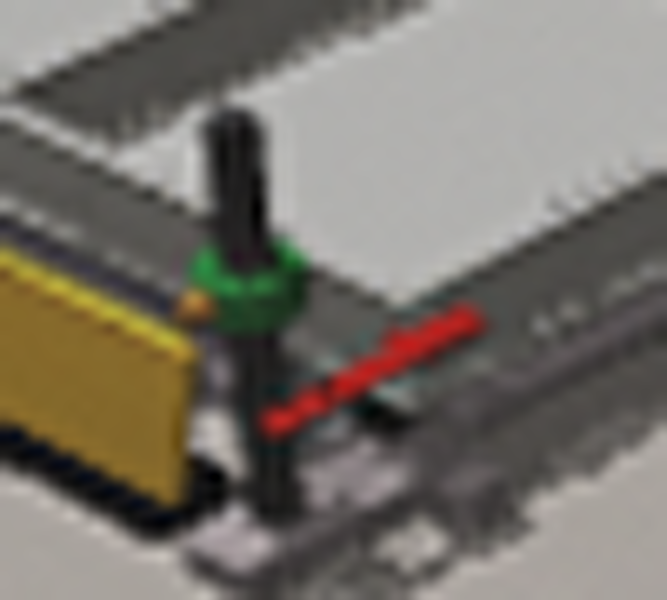

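View pics/w1a.png

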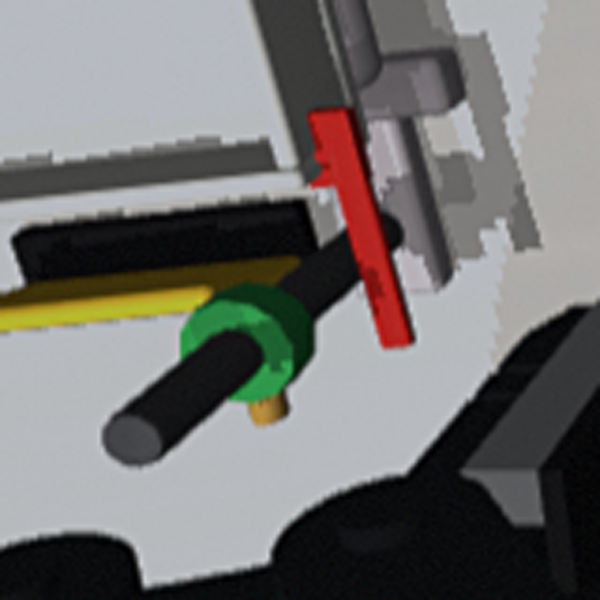

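{"op": "drive_tool", "data": {"motion": [{"translation": [1, 2.5, 50], "twist": 0.008}, {"translation": [1, 2.5, 100], "twist": 0.008}, {"translation": [1, 2.5, 135], "twist": 0.008}, {"translation": [1, 2.5, 150], "twist": 0.008}, {"translation": [1, 2.5, 150], "twist": 0.008}, {"translation": [1, 2.5, 150], "twist": 0.008}]}}

```text
time_s: 3.45
position: [0.4823, -0.0845, 0.0131]
tcp_rot: [0.996, -0.087, 0.002, 0.0]
ft_force: [0.1, 0.5, -0.1]
finger_gap: 0.0849
```

{"op": "drive_tool", "data": {"motion": [{"translation": [0, 0, 3], "twist": 0}, {"translation": [0, 0, 3], "twist": 0}, {"translation": [0, 0, 3], "twist": 0}, {"translation": [0, 0, 3], "twist": 0}, {"translation": [0, 0, 3], "twist": 0}, {"translation": [0, 0, 3], "twist": 0}], "grip": 1, "newtons": 70}}

```text
time_s: 4.2
position: [0.4816, -0.0843, 0.0093]
tcp_rot: [0.996, -0.087, 0.001, 0.0]
ft_force: [-1.0, -0.6, 6.7]
finger_gap: 0.0492
```

Run:
```python
from h import *
c=np.array([.541,.191]);yw=-.06
S=lambda x,y:(c[0]+x*np.cos(yw)-y*np.sin(yw),c[1]+x*np.sin(yw)+y*np.cos(yw))
# grip at tip y: place with tip at -150 -> grip at -322
print(S(0,-330),S(0,-185))
go([(.482,-.084,.06,-.17),(*S(0,-330),.06,np.pi/2-.06)])
```

```text
(np.float64(-19.247122138216717), np.float64(-329.2151781786174)) (np.float64(-10.552341198697249), np.float64(-184.47609988801278))
tcp [ 0.4816 -0.0843  0.0093] yaw -0.1751 tilt [ 0.002  0.    -1.   ] gap 0.0492 t 4.2 F [-1.  -0.6  6.7] j [-0.33 -0.02  2.09  0.    1.07  1.42]
[  0.4  -0.4 -50.7] -0.005
[3.791300e+04 3.275347e+05 9.300000e+01] -1.686
```

```bash
cat >> h.py <<'E'
C=np.array([.541,.191]);YW=-.06
def S(x,y): return (C[0]+x*np.cos(YW)-y*np.sin(YW),C[1]+x*np.sin(YW)+y*np.cos(YW))
E
python3 - <<'E'
from h import *
go([(*S(0,-.33),.08,np.pi/2-.06),(*S(0,-.33),.012,np.pi/2-.06)])
E
```

```text
tcp [ 0.4816 -0.0843  0.0093] yaw -0.1751 tilt [ 0.002  0.    -1.   ] gap 0.0492 t 4.2 F [-1.  -0.6  6.7] j [-0.33 -0.02  2.09  0.    1.07  1.42]
[ 48.5  46.4 -70.6] -1.686
[48.4 46.4 -2.6] -1.686
```

{"op": "drive_tool", "data": {"motion": [{"translation": [0, 0, -30], "twist": 0}, {"translation": [0, 0, -70], "twist": 0}, {"translation": [0, 0, -70], "twist": -0.18}, {"translation": [0, 0, -70], "twist": -0.36}, {"translation": [0, 0, -70], "twist": -0.54}, {"translation": [0, 0, -70], "twist": -0.72}, {"translation": [0, 0, -70], "twist": -0.9}, {"translation": [0, 0, -70], "twist": -1.08}, {"translation": [0, 0, -70], "twist": -1.26}, {"translation": [0, 0, -70], "twist": -1.44}, {"translation": [0, 0, -70], "twist": -1.62}, {"translation": [0, 0, -70], "twist": -1.686}]}}

```text
time_s: 5.7
position: [0.4796, -0.0837, 0.077]
tcp_rot: [0.727, 0.687, -0.001, -0.001]
ft_force: [0.8, -0.7, -2.6]
finger_gap: 0.0489
```

Run:
```python
from h import *
go([(*S(0,-.33),.08,np.pi/2-.06),(*S(0,-.33),.013,np.pi/2-.06)])
```

```text
tcp [ 0.4796 -0.0837  0.077 ] yaw 1.5136 tilt [ 0.001 -0.002 -1.   ] gap 0.0489 t 5.7 F [ 0.8 -0.7 -2.6] j [-0.33 -0.13  2.06 -0.    1.21 -0.27]
[-52.3  44.6  -3.1] 0.003
[-52.3  44.8  63.9] 0.003
```

{"op": "drive_tool", "data": {"motion": [{"translation": [-25, 22, 10], "twist": 0}, {"translation": [-52, 44, 30], "twist": 0}, {"translation": [-52, 44.5, 50], "twist": 0}, {"translation": [-52, 44.5, 62], "twist": 0}, {"translation": [-52, 44.5, 65], "twist": 0}, {"translation": [-52, 44.5, 65], "twist": 0}, {"translation": [-52, 44.5, 65], "twist": 0}]}}

```text
time_s: 6.58
position: [0.5226, -0.1386, 0.0142]
tcp_rot: [0.728, 0.686, 0.0, 0.001]
ft_force: [0.3, -0.3, -2.0]
finger_gap: 0.0489
```

Run:
```python
from h import *
go([(*S(0,-.33),.010,np.pi/2-.06),(*S(0,-.2),.010,np.pi/2-.06)])
im=imaging.capture('top');crop(im,160,380,200,365,'t1.png')
im=imaging.capture('wrist');cv2.imwrite('pics/w2.png',im)
im=imaging.capture('scene');crop(im,180,400,170,335,'s2.png')
```

```text
tcp [ 0.5226 -0.1386  0.0142] yaw 1.5111 tilt [-0.001  0.002 -1.   ] gap 0.0489 t 6.575 F [ 0.3 -0.3 -2. ] j [-0.4   0.09  1.96 -0.    1.08 -0.34]
[ 0.1 -1.4  4.2] 0.0
[130.1  -1.4   4.2] 0.0
t1.png 3.6363636363636362
s2.png 3.6363636363636362
```

View pics/t1.png

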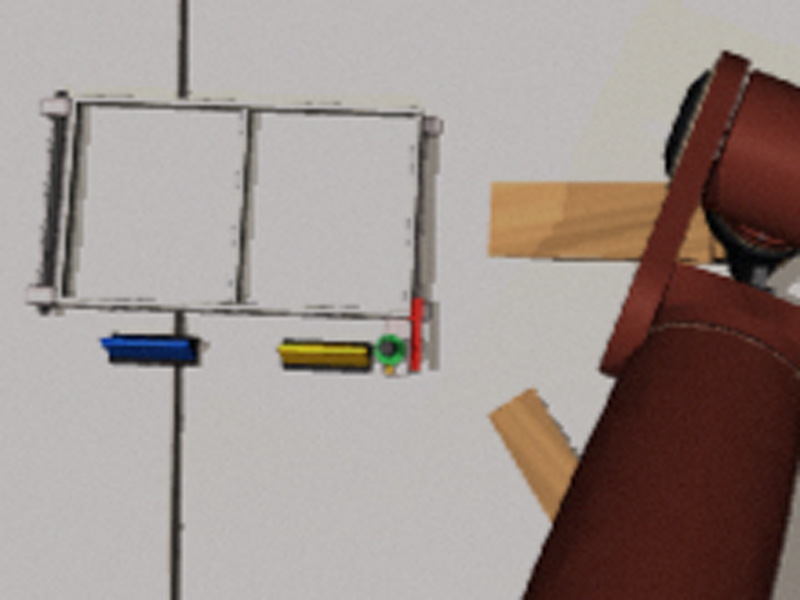

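View pics/w2.png

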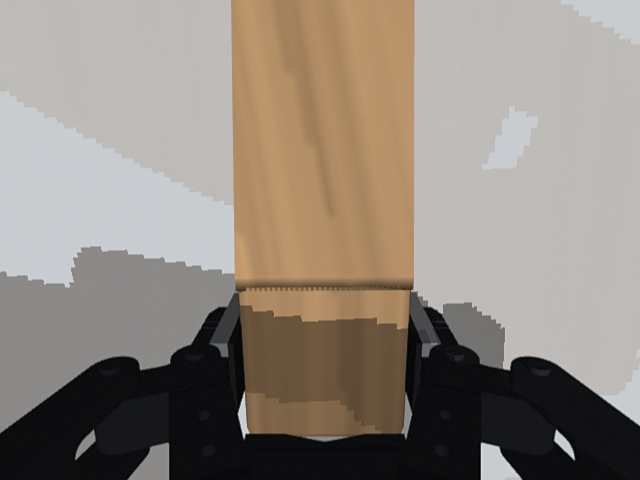

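View pics/s2.png

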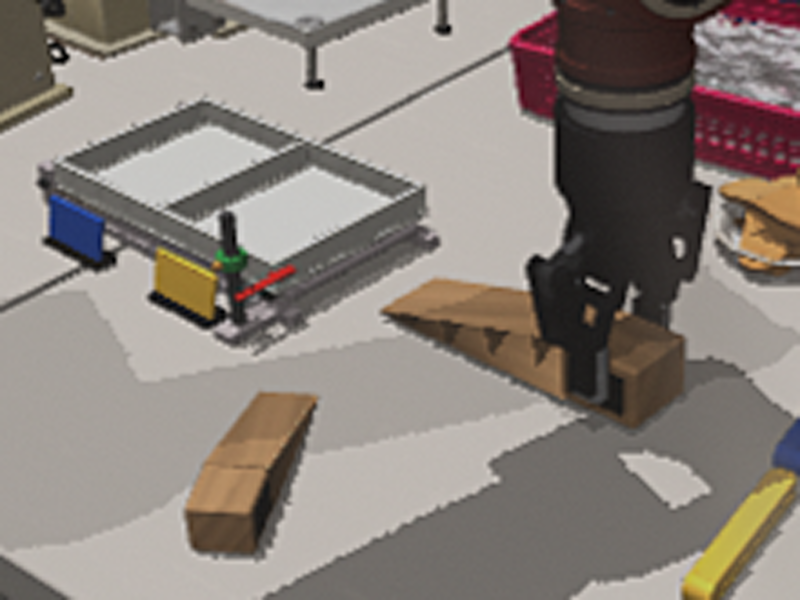

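{"op": "drive_tool", "data": {"motion": [{"translation": [5, -1, 4], "twist": 0}, {"translation": [10, -1, 5], "twist": 0}, {"translation": [30, -1, 5], "twist": 0}, {"translation": [50, -1, 5], "twist": 0}, {"translation": [70, -1, 5], "twist": 0}, {"translation": [88, -1, 5], "twist": 0}, {"translation": [104, -1, 5], "twist": 0}, {"translation": [118, -1, 5], "twist": 0}, {"translation": [128, -1, 5], "twist": 0}, {"translation": [133, -1, 5], "twist": 0}, {"translation": [133, -1, 5], "twist": 0}, {"translation": [133, -1, 5], "twist": 0}]}}

```text
time_s: 8.22
position: [0.5297, -0.0048, 0.0093]
tcp_rot: [0.727, 0.686, 0.0, 0.001]
ft_force: [0.0, -3.8, 5.7]
finger_gap: 0.0485
```

Run:
```python
from h import *
go([(*S(0,-.1875),.010,np.pi/2-.06)])
im=imaging.capture('scene');crop(im,180,400,170,335,'s3.png');crop(im,225,275,215,260,'s3b.png')
im=imaging.capture('wrist');cv2.imwrite('pics/w3.png',im)
```

```text
tcp [ 0.5297 -0.0048  0.0093] yaw 1.5124 tilt [-0.001  0.001 -1.   ] gap 0.0485 t 8.225 F [ 0.  -3.8  5.7] j [-0.15  0.08  1.99 -0.    1.07 -0.09]
[ 8.7 -0.5 -0.7] 0.002
s3.png 3.6363636363636362
s3b.png 13.333333333333334
```

View pics/s3.png

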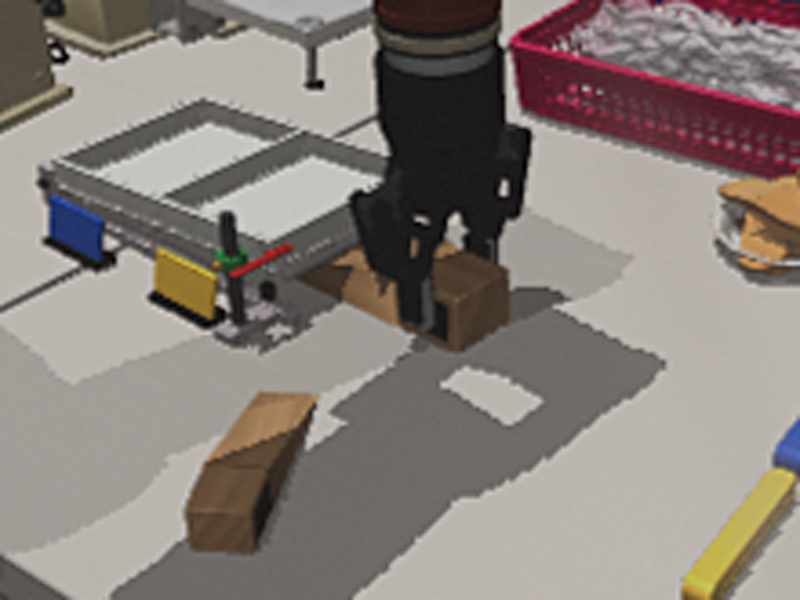

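View pics/s3b.png

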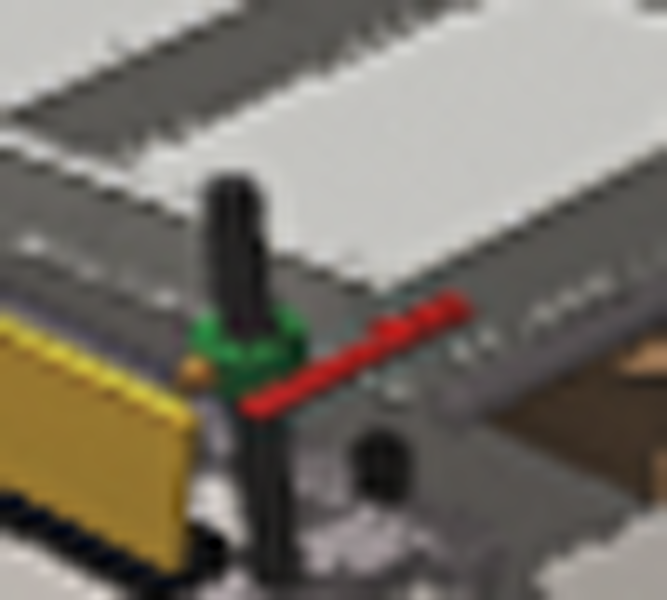

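View pics/w3.png

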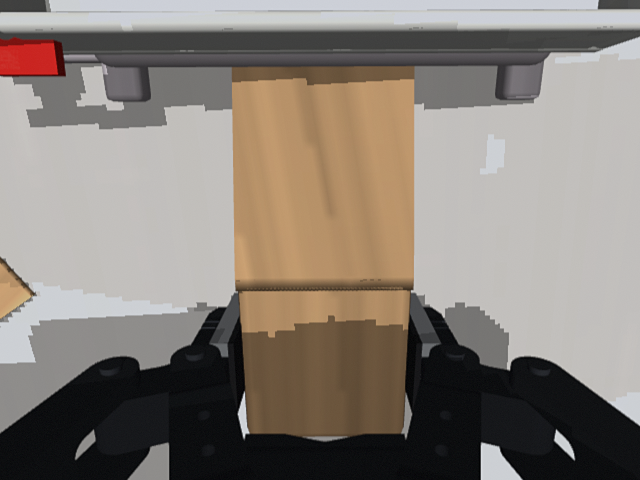

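Run:
```python
from h import *
for z in(.036,.045,.05,.054,.058): print(z,w2p('scene',(*S(-.103,-.117),z)),w2p('scene',(*S(-.092,-.105),z)))
print(w2p('scene',(*S(-.092,-.105),.085)))
```

```text
0.036 [[244.56663758 251.7669694 ]] [[244.8410469  248.01635117]]
0.045 [[244.14667039 248.27498942]] [[244.42819598 244.5564153 ]]
0.05 [[243.91169581 246.32120217]] [[244.1972259  242.62074892]]
0.054 [[243.72285487 244.75101104]] [[244.01161516 241.06522073]]
0.058 [[243.53324329 243.17441206]] [[243.82525763 239.50343404]]
[[242.54746265 228.79475354]]
```

{"op": "drive_tool", "data": {"motion": [{"translation": [3, 0, 0], "twist": 0}, {"translation": [5, 0, 0], "twist": 0}, {"translation": [5, 0, 0], "twist": 0}, {"translation": [5, 0, 0], "twist": 0}]}}

```text
time_s: 8.82
position: [0.53, -0.0006, 0.0093]
tcp_rot: [0.728, 0.686, -0.0, 0.001]
ft_force: [-0.6, -6.5, 6.0]
finger_gap: 0.0491
```

{"op": "drive_tool", "data": {"motion": [{"translation": [0, 0, 0], "twist": 0}, {"translation": [0, 0, 0], "twist": 0}, {"translation": [0, 0, 0], "twist": 0}, {"translation": [0, 0, 0], "twist": 0}, {"translation": [0, 0, -10], "twist": 0}, {"translation": [-5, 0, -50], "twist": 0}, {"translation": [-30, 0, -100], "twist": 0}, {"translation": [-60, 0, -140], "twist": 0}, {"translation": [-60, 0, -140], "twist": 0}, {"translation": [-60, 0, -140], "twist": 0}, {"translation": [-60, 0, -140], "twist": 0}], "grip": 0}}

```text
time_s: 10.2
position: [0.5246, -0.0598, 0.1464]
tcp_rot: [0.728, 0.686, -0.001, -0.001]
ft_force: [0.4, -0.5, -0.1]
finger_gap: 0.0854
```

Run:
```python
from h import *
go([])
im=imaging.capture('scene');cv2.imwrite('pics/s4.png',im);crop(im,225,275,215,260,'s4b.png')
im=imaging.capture('wrist');cv2.imwrite('pics/w4.png',im)
im=imaging.capture('top');cv2.imwrite('pics/t4.png',im)
```

```text
tcp [ 0.5246 -0.0598  0.1464] yaw 1.5115 tilt [ 0.001 -0.003 -1.   ] gap 0.0854 t 10.2 F [ 0.4 -0.5 -0.1] j [-0.25 -0.11  1.92  0.    1.34 -0.2 ]
s4b.png 13.333333333333334
```

View pics/s4b.png

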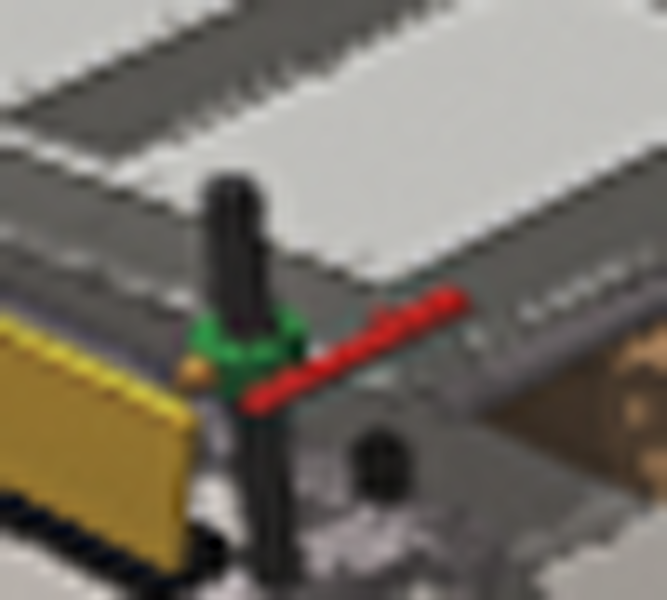

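View pics/w4.png

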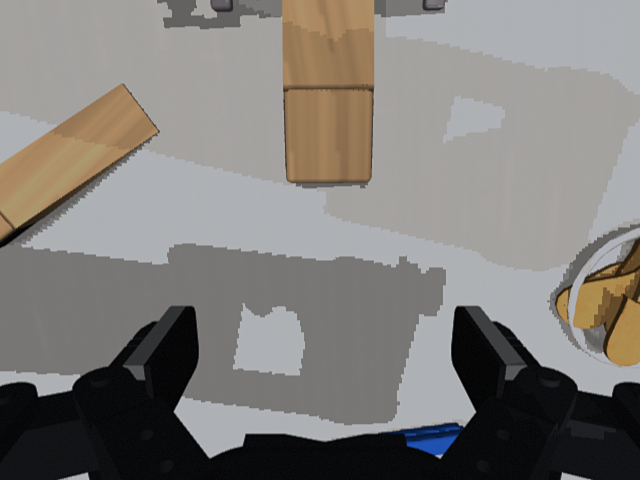

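View pics/t4.png

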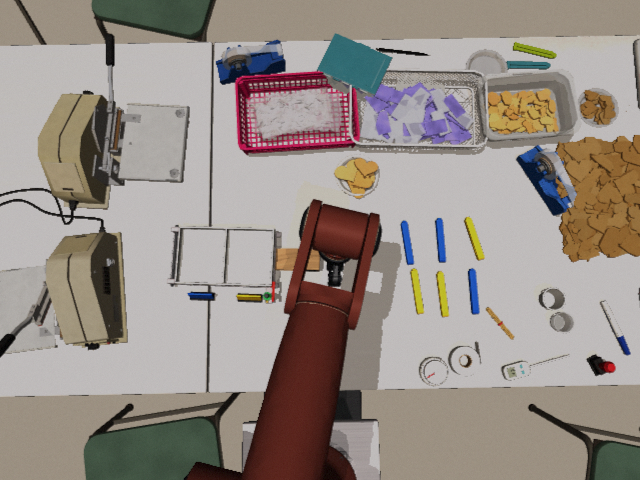

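Run:
```python
from h import *
E=[p2w('wrist',u,v,.04) for u,v in((288,181),(371,180),(285,88),(374,87))]
for e in E:
    d=np.array(e[:2])-C;print(e[:2].round(4),'stand',(np.cos(YW)*d[0]+np.sin(YW)*d[1]).round(4),(-np.sin(YW)*d[0]+np.cos(YW)*d[1]).round(4))
```

```text
[ 0.5053 -0.0272] stand -0.0226 -0.22
[ 0.5537 -0.0295] stand 0.0259 -0.2193
[0.5079 0.0242] stand -0.0231 -0.1685
[0.5569 0.0218] stand 0.026 -0.1679
```

Run:
```python
from h import *
go([(.48,-.06,.161,-.1)])
```

```text
tcp [ 0.525  -0.06    0.1468] yaw 1.5115 tilt [ 0.001 -0.003 -1.   ] gap 0.0856 t 10.35 F [ 0.4 -0.4 -0.4] j [-0.25 -0.11  1.92  0.    1.34 -0.2 ]
[ -2.7 -44.9 -14. ] 1.612
```

{"op": "drive_tool", "data": {"motion": [{"translation": [-3, -15, -14], "twist": 0.18}, {"translation": [-3, -30, -14], "twist": 0.36}, {"translation": [-3, -45, -14], "twist": 0.54}, {"translation": [-3, -45, -14], "twist": 0.72}, {"translation": [-3, -45, -14], "twist": 0.9}, {"translation": [-3, -45, -14], "twist": 1.08}, {"translation": [-3, -45, -14], "twist": 1.26}, {"translation": [-3, -45, -14], "twist": 1.44}, {"translation": [-3, -45, -14], "twist": 1.61}, {"translation": [-3, -45, -14], "twist": 1.61}, {"translation": [-3, -45, -14], "twist": 1.61}, {"translation": [-3, -45, -14], "twist": 1.61}]}}

```text
time_s: 11.85
position: [0.4806, -0.0609, 0.1622]
tcp_rot: [0.999, -0.049, -0.0, -0.0]
ft_force: [-0.4, -0.0, 0.6]
finger_gap: 0.0854
```

Run:
```python
from h import *
go([])
im=imaging.capture('wrist');cv2.imwrite('pics/w5.png',im);crop(im,0,200,240,390,'w5a.png')
for z in(.046,.050,.054,.058,.085): print(z,w2p('wrist',[(*S(-.103,-.117),z),(*S(-.092,-.105),z)]).round(1).tolist())
```

```text
tcp [ 0.4806 -0.0609  0.1622] yaw -0.0978 tilt [-0. -0. -1.] gap 0.0854 t 11.85 F [-0.4 -0.   0.6] j [-0.28 -0.24  2.    0.    1.38  1.39]
w5a.png 4.0
0.046 [[120.6, 320.5], [99.7, 306.0]]
0.05 [[117.8, 323.3], [96.6, 308.7]]
0.054 [[115.0, 326.3], [93.4, 311.4]]
0.058 [[112.1, 329.2], [90.1, 314.3]]
0.085 [[90.0, 351.9], [65.5, 335.6]]
```

View pics/w5a.png

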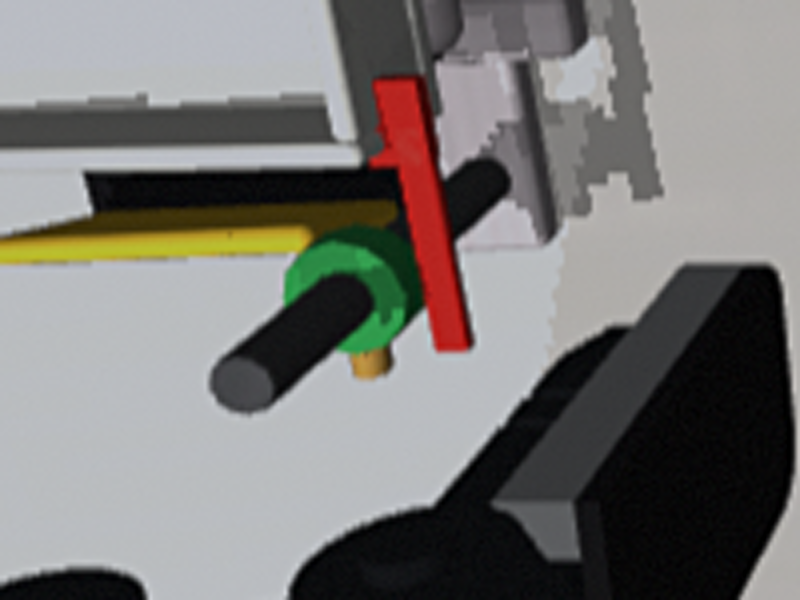

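Run:
```python
from h import *
from scipy.spatial.transform import Rotation as Ro
i=imaging.camera_info('wrist');s=readout.get_state()
Rc=cv2.Rodrigues(i['rvec'])[0];T=lambda R,t:np.block([[R,np.array(t).reshape(3,1)],[0,0,0,1]])
W2C=T(Rc,i['tvec']);TW=T(Ro.from_quat(s['tcp_rot']).as_matrix(),s['position'])
X=W2C@TW # tcp->cam
q=-.1663;tw=T(np.array([[np.cos(q),np.sin(q),0],[np.sin(q),-np.cos(q),0],[0,0,-1]]),[.4801,-.0813,.1612])
M=X@np.linalg.inv(tw);i1=dict(i,rvec=cv2.Rodrigues(M[:3,:3])[0].ravel(),tvec=M[:3,3])
print(w2p('wrist',(.4431,.0922,.036),i1),'should 84.5 317.4')
print('tip from w1',p2w('wrist',105.9,332.3,.036,i1),'top post w1',p2w('wrist',36,357.3,.085,i1))
print('coll top w1', [p2w('wrist',(222+.0)/3.75,240+345/3.75,z,i1)[:2].round(4) for z in (.054,.056,.058,.06)])
print('posttop w5',p2w('wrist',60.8,336.2,.085),'tip w5',[p2w('wrist',113.3,327.5,z)[:2].round(4) for z in(.048,.05,.052,.054,.056)])
print('coll top w5', [p2w('wrist',86.8,313.3,z)[:2].round(4) for z in (.054,.056,.058,.06)])
print(S(-.103,-.117),S(-.092,-.105))
```

```text
[[ 84.42019862 317.36014918]] should 84.5 317.4
tip from w1 [0.42964423 0.08112954 0.036     ] top post w1 [0.44272729 0.09414331 0.085     ]
coll top w1 [array([0.4429, 0.0992]), array([0.4438, 0.0977]), array([0.4446, 0.0962]), array([0.4455, 0.0946])]
posttop w5 [0.4427441  0.09446223 0.085     ] tip w5 [array([0.4275, 0.0852]), array([0.4285, 0.0841]), array([0.4294, 0.0829]), array([0.4304, 0.0817]), array([0.4314, 0.0805])]
coll top w5 [array([0.442 , 0.0962]), array([0.4429, 0.0949]), array([0.4437, 0.0936]), array([0.4446, 0.0923])]
(np.float64(0.431169555628579), np.float64(0.0803868294949639)) (np.float64(0.4428693296456196), np.float64(0.09170563190291248))
```

Run:
```python
from h import *
go([(.4526,-.2632,.12,.098),(.4526,-.2632,.006,.098)])
```

```text
tcp [ 0.4806 -0.0609  0.1622] yaw -0.0982 tilt [-0. -0. -1.] gap 0.0849 t 11.9 F [-0.3  0.3 -0.5] j [-0.28 -0.24  2.    0.    1.38  1.39]
[ -8.  204.1  42.2] -0.196
[ -8.  204.1 156.2] -0.196
```

{"op": "drive_tool", "data": {"motion": [{"translation": [-2, 55, 10], "twist": -0.05}, {"translation": [-4, 110, 25], "twist": -0.1}, {"translation": [-6, 160, 40], "twist": -0.15}, {"translation": [-8, 198, 60], "twist": -0.196}, {"translation": [-8, 204, 90], "twist": -0.196}, {"translation": [-8, 204, 130], "twist": -0.196}, {"translation": [-8, 204, 150], "twist": -0.196}, {"translation": [-8, 204, 156], "twist": -0.196}, {"translation": [-8, 204, 156], "twist": -0.196}, {"translation": [-8, 204, 156], "twist": -0.196}], "grip": 0.45}}

```text
time_s: 13.15
position: [0.4534, -0.2639, 0.0077]
tcp_rot: [0.999, 0.049, 0.001, 0.001]
ft_force: [0.4, -0.0, 0.2]
finger_gap: 0.0469
```

{"op": "drive_tool", "data": {"motion": [{"translation": [0, 0, 0], "twist": 0}, {"translation": [0, 0, 0], "twist": 0}, {"translation": [0, 0, 0], "twist": 0}, {"translation": [0, 0, 0], "twist": 0}], "grip": 1, "newtons": 40}}

```text
time_s: 13.65
position: [0.4531, -0.2637, 0.0073]
tcp_rot: [0.999, 0.048, 0.001, 0.001]
ft_force: [-1.7, -0.1, 5.6]
finger_gap: 0.0148
```

```bash
cat >> h.py <<'E'
def fl(y): return .024+(.122-y)*.070+.0
def place(xs,ys,up=.12):
    print('place',xs,ys); rz=fl(ys)+.019
    go([(*S(xs,ys),up,YW),(*S(xs,ys),rz,YW)])
E
python3 - <<'E'
from h import *
im=imaging.capture('wrist');cv2.imwrite('pics/w6.png',im)
place(0,-.084)
E
```

```text
place 0 -0.084
tcp [ 0.4531 -0.2637  0.0073] yaw 0.0968 tilt [ 0.001  0.001 -1.   ] gap 0.0143 t 13.7 F [-0.5 -0.9  5.5] j [-0.67  0.07  2.   -0.    1.07  0.8 ]
[ 118.4 -361.  -113. ] 0.157
[ 118.3 -361.   -50.4] 0.157
```

View pics/w6.png

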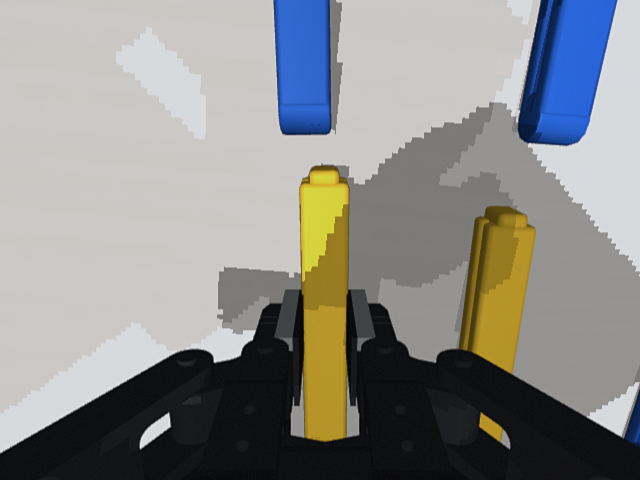

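{"op": "drive_tool", "data": {"motion": [{"translation": [0, 0, -40], "twist": 0}, {"translation": [15, -20, -90], "twist": 0.03}, {"translation": [30, -75, -113], "twist": 0.08}, {"translation": [50, -130, -113], "twist": 0.12}, {"translation": [70, -185, -113], "twist": 0.157}, {"translation": [85, -240, -113], "twist": 0.157}, {"translation": [100, -295, -113], "twist": 0.157}, {"translation": [115, -340, -113], "twist": 0.157}, {"translation": [118, -361, -105], "twist": 0.157}, {"translation": [118, -361, -80], "twist": 0.157}, {"translation": [118, -361, -55], "twist": 0.157}, {"translation": [118, -361, -50], "twist": 0.157}]}}

```text
time_s: 15.2
position: [0.5328, 0.1075, 0.0536]
tcp_rot: [1.0, -0.03, -0.003, 0.0]
ft_force: [0.4, 0.6, -0.2]
finger_gap: 0.0146
```

Run:
```python
from h import *
place(0,-.084)
im=imaging.capture('wrist');cv2.imwrite('pics/w7.png',im)
```

```text
place 0 -0.084
tcp [0.5328 0.1075 0.0536] yaw -0.0601 tilt [-0.005  0.001 -1.   ] gap 0.0146 t 15.2 F [ 0.4  0.6 -0.2] j [0.06 0.04 1.94 0.   1.17 1.69]
[  2.8   0.2 -66.4] -0.0
[ 3.1  0.1 -3.8] -0.0
```

View pics/w7.png

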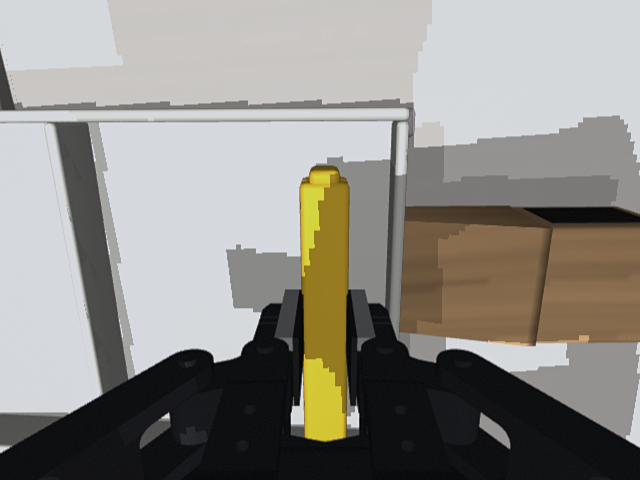

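{"op": "drive_tool", "data": {"motion": [{"translation": [3, 0, -5], "twist": 0}, {"translation": [3, 0, -5], "twist": 0}]}}

```text
time_s: 15.5
position: [0.5398, 0.1073, 0.0635]
tcp_rot: [1.0, -0.03, 0.002, -0.0]
ft_force: [0.1, 0.5, -0.0]
finger_gap: 0.0143
```

{"op": "drive_tool", "data": {"motion": [{"translation": [0, 0, 0], "twist": 0}, {"translation": [0, 0, 0], "twist": 0}, {"translation": [0, 0, -15], "twist": 0}, {"translation": [0, 0, -50], "twist": 0}, {"translation": [0, 0, -70], "twist": 0}], "grip": 0.6}}

```text
time_s: 16.12
position: [0.5392, 0.1074, 0.1343]
tcp_rot: [1.0, -0.03, 0.002, -0.0]
ft_force: [0.2, 0.1, -0.4]
finger_gap: 0.0343
```

Run:
```python
from h import *
go([(.4452,-.3245,.12,.067),(.4452,-.3245,.0075,.067)])
im=imaging.capture('wrist');cv2.imwrite('pics/w8.png',im)
```

```text
tcp [0.5392 0.1074 0.1343] yaw -0.0601 tilt [ 0.004 -0.    -1.   ] gap 0.0343 t 16.125 F [ 0.2  0.1 -0.4] j [ 0.06 -0.05  1.88  0.    1.31  1.69]
[-67.9 436.8  13.9] -0.127
[-68.3 436.9 126.4] -0.127
```

View pics/w8.png

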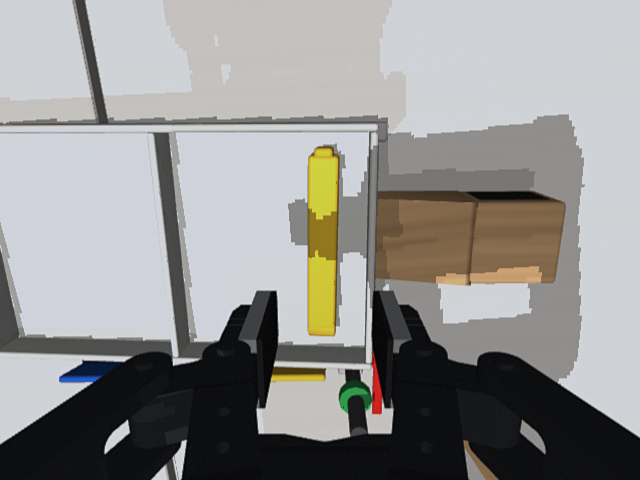

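{"op": "drive_tool", "data": {"motion": [{"translation": [-8, 60, 0], "twist": -0.02}, {"translation": [-16, 120, 0], "twist": -0.05}, {"translation": [-24, 180, 0], "twist": -0.08}, {"translation": [-34, 240, 0], "twist": -0.1}, {"translation": [-45, 300, 0], "twist": -0.127}, {"translation": [-56, 360, 10], "twist": -0.127}, {"translation": [-64, 410, 30], "twist": -0.127}, {"translation": [-68, 437, 60], "twist": -0.127}, {"translation": [-68, 437, 100], "twist": -0.127}, {"translation": [-68, 437, 120], "twist": -0.127}, {"translation": [-68, 437, 126], "twist": -0.127}, {"translation": [-68, 437, 126], "twist": -0.127}], "grip": 0.48}}

```text
time_s: 17.68
position: [0.4444, -0.3247, 0.0059]
tcp_rot: [0.999, 0.034, 0.0, 0.0]
ft_force: [0.1, 0.1, 0.7]
finger_gap: 0.0443
```

Run:
```python
from h import *
go([(.4452,-.3245,.0075,.067)])
im=imaging.capture('wrist');cv2.imwrite('pics/w9.png',im)
```

```text
tcp [ 0.4444 -0.3247  0.0059] yaw 0.0676 tilt [ 0.001  0.001 -1.   ] gap 0.0443 t 17.675 F [0.1 0.1 0.7] j [-0.77  0.13  1.94 -0.    1.07  0.74]
[ 0.8 -0.2 -1.6] 0.001
```

View pics/w9.png

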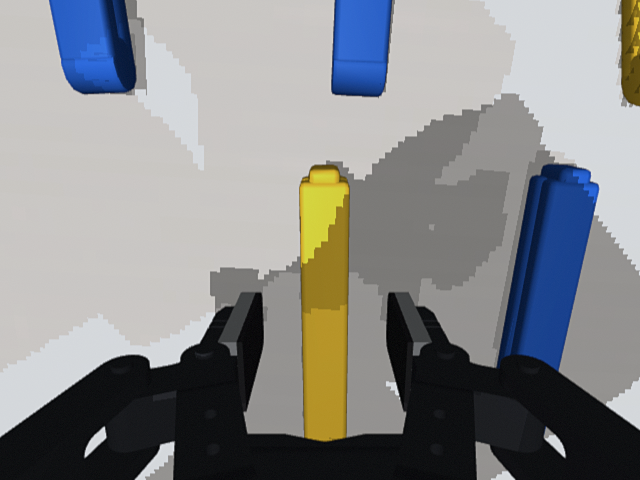

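Centred between the jaws. Close.

{"op": "drive_tool", "data": {"motion": [{"translation": [0, 0, -2], "twist": 0}, {"translation": [0, 0, -2], "twist": 0}, {"translation": [0, 0, -2], "twist": 0}, {"translation": [0, 0, -2], "twist": 0}], "grip": 1, "newtons": 40}}

```text
time_s: 18.23
position: [0.445, -0.3257, 0.0092]
tcp_rot: [0.999, 0.033, 0.001, 0.001]
ft_force: [-0.2, 0.8, 7.0]
finger_gap: 0.0146
```

Run:
```python
from h import *
place(0,-.032)
```

```text
place 0 -0.032
tcp [ 0.445  -0.3257  0.0092] yaw 0.0668 tilt [ 0.002  0.002 -1.   ] gap 0.0146 t 18.225 F [-0.2  0.8  7. ] j [-0.77  0.13  1.94  0.    1.08  0.74]
[ 126.5 -477.2 -111.5] 0.127
[ 126.3 -477.3  -45.3] 0.127
```

{"op": "drive_tool", "data": {"motion": [{"translation": [0, 0, -40], "twist": 0}, {"translation": [15, -30, -90], "twist": 0.03}, {"translation": [30, -90, -111], "twist": 0.06}, {"translation": [50, -150, -111], "twist": 0.1}, {"translation": [65, -210, -111], "twist": 0.127}, {"translation": [80, -270, -111], "twist": 0.127}, {"translation": [95, -330, -111], "twist": 0.127}, {"translation": [110, -390, -111], "twist": 0.127}, {"translation": [122, -440, -111], "twist": 0.127}, {"translation": [126, -470, -100], "twist": 0.127}, {"translation": [126, -477, -75], "twist": 0.127}, {"translation": [126, -477, -55], "twist": 0.127}]}}

```text
time_s: 19.73
position: [0.5372, 0.1601, 0.0611]
tcp_rot: [1.0, -0.029, -0.0, 0.0]
ft_force: [-0.2, -0.4, -0.2]
finger_gap: 0.0143
```

Run:
```python
from h import *
place(0,-.032)
im=imaging.capture('wrist');cv2.imwrite('pics/w10.png',im)
```

```text
place 0 -0.032
tcp [0.5372 0.1601 0.0611] yaw -0.0588 tilt [-0.001  0.    -1.   ] gap 0.0143 t 19.725 F [-0.2 -0.4 -0.2] j [ 0.16  0.07  1.9  -0.    1.18  1.79]
[  1.9   1.  -58.9] 0.001
[2.  1.  7.4] 0.001
```

View pics/w10.png

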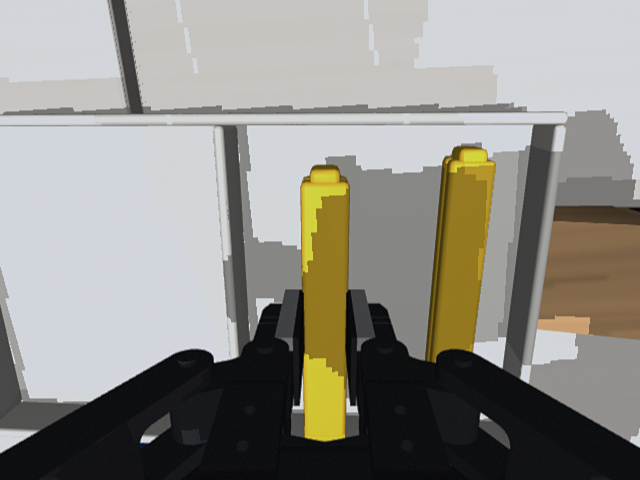

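{"op": "drive_tool", "data": {"motion": [{"translation": [2, 1, 5], "twist": 0}, {"translation": [2, 1, 6], "twist": 0}, {"translation": [2, 1, 6], "twist": 0}]}}

```text
time_s: 20.15
position: [0.5404, 0.1581, 0.0572]
tcp_rot: [1.0, -0.03, 0.001, -0.0]
ft_force: [-0.6, 0.0, -0.3]
finger_gap: 0.0145
```

{"op": "drive_tool", "data": {"motion": [{"translation": [0, 0, 0], "twist": 0}, {"translation": [0, 0, 0], "twist": 0}, {"translation": [0, 0, -15], "twist": 0}, {"translation": [0, 0, -50], "twist": 0}, {"translation": [0, 0, -70], "twist": 0}], "grip": 0.6}}

```text
time_s: 20.78
position: [0.5409, 0.1587, 0.1295]
tcp_rot: [1.0, -0.03, 0.002, -0.0]
ft_force: [0.4, 0.1, -0.7]
finger_gap: 0.0339
```

Run:
```python
from h import *
go([(.5796,-.411,.12,.236),(.5796,-.411,.0085,.236)])
im=imaging.capture('wrist');cv2.imwrite('pics/w11.png',im)
im=imaging.capture('top');crop(im,380,510,200,330,'t11.png')
```

```text
tcp [0.5409 0.1587 0.1295] yaw -0.0601 tilt [ 0.004 -0.001 -1.   ] gap 0.0339 t 20.775 F [ 0.4  0.1 -0.7] j [ 0.15 -0.01  1.85 -0.    1.3   1.78]
[ 72.8 566.4   9.3] -0.296
[ 72.4 566.5 120.8] -0.296
t11.png 4.615384615384615
```

View pics/w11.png

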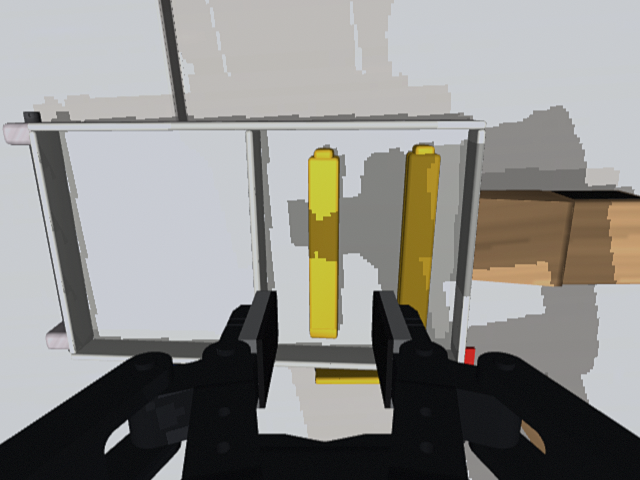

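View pics/t11.png

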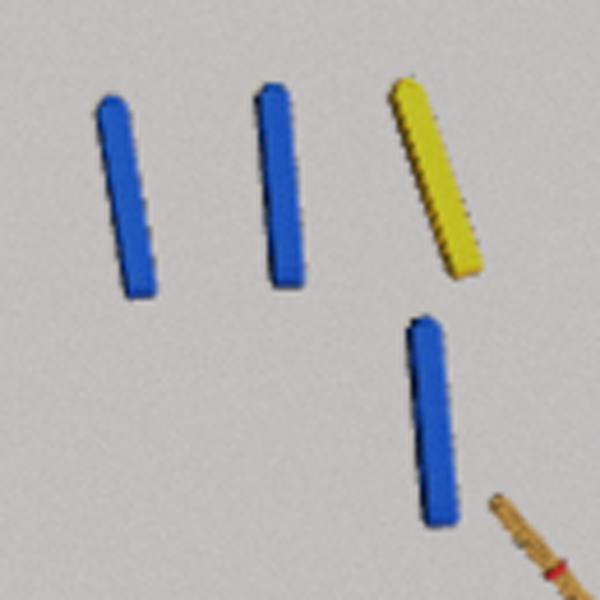

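{"op": "drive_tool", "data": {"motion": [{"translation": [7, 58, 0], "twist": -0.03}, {"translation": [14, 116, 0], "twist": -0.06}, {"translation": [22, 174, 0], "twist": -0.1}, {"translation": [30, 232, 0], "twist": -0.14}, {"translation": [38, 290, 0], "twist": -0.18}, {"translation": [46, 348, 0], "twist": -0.22}, {"translation": [54, 406, 0], "twist": -0.26}, {"translation": [62, 464, 10], "twist": -0.296}, {"translation": [68, 520, 25], "twist": -0.296}, {"translation": [72, 558, 50], "twist": -0.296}, {"translation": [72, 566, 80], "twist": -0.296}, {"translation": [72, 566, 100], "twist": -0.296}], "grip": 0.48}}

```text
time_s: 22.38
position: [0.576, -0.4106, 0.023]
tcp_rot: [0.993, 0.117, -0.001, -0.001]
ft_force: [0.7, 1.2, 0.0]
finger_gap: 0.0447
```

Run:
```python
from h import *
go([(.5796,-.411,.0085,.236)])
im=imaging.capture('wrist');cv2.imwrite('pics/w12.png',im)
```

```text
tcp [ 0.576  -0.4106  0.023 ] yaw 0.2346 tilt [-0.002 -0.003 -1.   ] gap 0.0447 t 22.375 F [0.7 1.2 0. ] j [-0.72  0.43  1.53  0.    1.18  0.61]
[ 3.5  1.3 14.5] -0.001
```

View pics/w12.png

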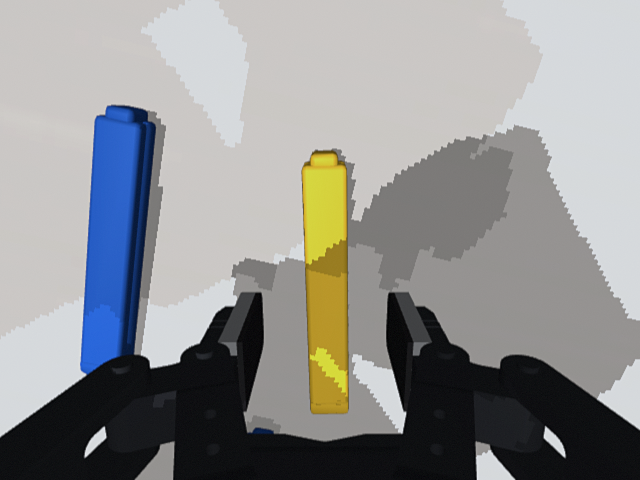

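{"op": "drive_tool", "data": {"motion": [{"translation": [3, 1, 10], "twist": 0}, {"translation": [3, 1, 14], "twist": 0}, {"translation": [3, 1, 14], "twist": 0}]}}

```text
time_s: 22.8
position: [0.5812, -0.4109, 0.013]
tcp_rot: [0.993, 0.118, 0.0, 0.0]
ft_force: [0.2, -0.1, 0.6]
finger_gap: 0.0443
```

{"op": "drive_tool", "data": {"motion": [{"translation": [0, 0, 0], "twist": 0}, {"translation": [0, 0, 0], "twist": 0}, {"translation": [0, 0, 0], "twist": 0}, {"translation": [0, 0, 0], "twist": 0}], "grip": 1}}

```text
time_s: 23.3
position: [0.5812, -0.4115, 0.0134]
tcp_rot: [0.993, 0.118, 0.001, 0.001]
ft_force: [-0.7, 1.2, 4.9]
finger_gap: 0.0137
```

Run:
```python
from h import *
place(0,-.058)
```

```text
place 0 -0.058
tcp [ 0.5812 -0.4115  0.0134] yaw 0.2357 tilt [ 0.001  0.001 -1.   ] gap 0.0137 t 23.3 F [-0.7  1.2  4.9] j [-0.72  0.45  1.53  0.    1.16  0.61]
[  84.8 -539.7 -107.1] 0.296
[  84.8 -539.7  -42.7] 0.296
```

{"op": "drive_tool", "data": {"motion": [{"translation": [0, 0, 0], "twist": 0}, {"translation": [0, 0, 2], "twist": 0}, {"translation": [0, 0, 5], "twist": 0}, {"translation": [0, 0, 6], "twist": 0}, {"translation": [0, 0, 6], "twist": 0}], "grip": 0.6}}

```text
time_s: 23.92
position: [0.5805, -0.4109, 0.0059]
tcp_rot: [0.993, 0.118, -0.0, -0.0]
ft_force: [-0.7, 0.0, 0.1]
finger_gap: 0.034
```

{"op": "drive_tool", "data": {"motion": [{"translation": [0, 0, 0], "twist": 0}, {"translation": [0, 0, 0], "twist": 0}, {"translation": [0, 0, 0], "twist": 0}, {"translation": [0, 0, 0], "twist": 0}], "grip": 1}}

```text
time_s: 24.42
position: [0.5808, -0.4112, 0.0066]
tcp_rot: [0.993, 0.118, 0.0, 0.0]
ft_force: [0.0, 0.4, 0.7]
finger_gap: 0.0148
```

Run:
```python
from h import *
place(0,-.058)
```

```text
place 0 -0.058
tcp [ 0.5808 -0.4112  0.0066] yaw 0.2358 tilt [ 0.  0. -1.] gap 0.0148 t 24.425 F [0.  0.4 0.7] j [-0.72  0.46  1.53  0.    1.15  0.61]
[  85.1 -539.3 -113.6] 0.296
[  85.1 -539.4  -49.2] 0.296
```

{"op": "drive_tool", "data": {"motion": [{"translation": [0, 0, -40], "twist": 0}, {"translation": [5, -40, -85], "twist": 0.03}, {"translation": [15, -98, -112], "twist": 0.07}, {"translation": [24, -156, -113], "twist": 0.11}, {"translation": [33, -214, -113], "twist": 0.15}, {"translation": [42, -272, -113], "twist": 0.19}, {"translation": [51, -330, -113], "twist": 0.23}, {"translation": [60, -388, -113], "twist": 0.27}, {"translation": [69, -446, -113], "twist": 0.296}, {"translation": [78, -500, -113], "twist": 0.296}, {"translation": [85, -535, -100], "twist": 0.296}, {"translation": [85, -539, -75], "twist": 0.296}]}}

```text
time_s: 25.92
position: [0.538, 0.1353, 0.0822]
tcp_rot: [1.0, -0.028, 0.002, -0.0]
ft_force: [0.8, 0.4, -0.4]
finger_gap: 0.0147
```

Run:
```python
from h import *
place(0,-.058)
im=imaging.capture('wrist');cv2.imwrite('pics/w13.png',im)
```

```text
place 0 -0.058
tcp [0.538  0.1353 0.0822] yaw -0.0566 tilt [ 0.003 -0.001 -1.   ] gap 0.0147 t 25.925 F [ 0.8  0.4 -0.4] j [0.11 0.03 1.9  0.   1.21 1.74]
[ -0.2   2.2 -37.8] 0.003
[-0.4  2.3 26.6] 0.003
```

View pics/w13.png

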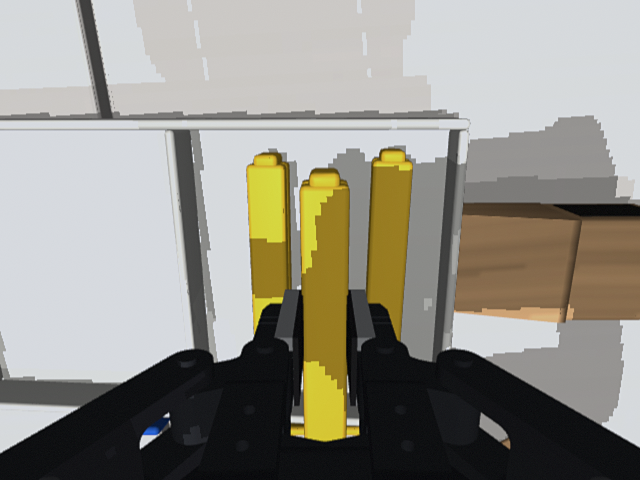

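{"op": "drive_tool", "data": {"motion": [{"translation": [0, 2, 12], "twist": 0}, {"translation": [0, 2, 22], "twist": 0}, {"translation": [0, 2, 24], "twist": 0}, {"translation": [0, 2, 24], "twist": 0}]}}

```text
time_s: 26.48
position: [0.5376, 0.1304, 0.0576]
tcp_rot: [1.0, -0.03, 0.0, -0.0]
ft_force: [0.2, 0.3, -0.0]
finger_gap: 0.0146
```

{"op": "drive_tool", "data": {"motion": [{"translation": [0, 0, 0], "twist": 0}, {"translation": [0, 0, 0], "twist": 0}, {"translation": [0, 0, -15], "twist": 0}, {"translation": [0, 0, -50], "twist": 0}, {"translation": [0, 0, -70], "twist": 0}], "grip": 0.68}}

```text
time_s: 27.1
position: [0.5385, 0.131, 0.1305]
tcp_rot: [1.0, -0.03, 0.002, -0.0]
ft_force: [-0.2, -0.4, -0.1]
finger_gap: 0.0276
```

Run:
```python
from h import *
go([(.5719,-.2451,.12,.102),(.5719,-.2451,.007,.102)])
im=imaging.capture('wrist');cv2.imwrite('pics/w14.png',im)
im=imaging.capture('top');crop(im,380,510,200,330,'t14.png')
im=imaging.capture('scene');crop(im,225,275,215,260,'s14.png')
```

```text
tcp [0.5385 0.131  0.1305] yaw -0.0602 tilt [ 0.004 -0.001 -1.   ] gap 0.0276 t 27.1 F [-0.2 -0.4 -0.1] j [ 0.1  -0.03  1.87 -0.    1.3   1.74]
[ 55.9 373.4  10.5] -0.162
[ 55.4 373.5 123.5] -0.162
t14.png 4.615384615384615
s14.png 13.333333333333334
```

View pics/w14.png

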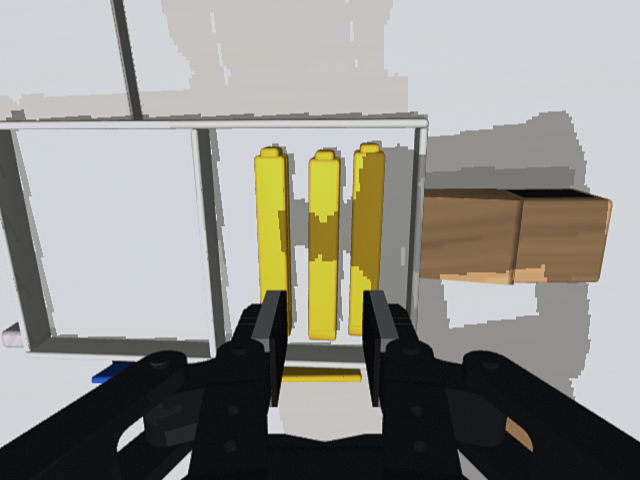

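View pics/t14.png

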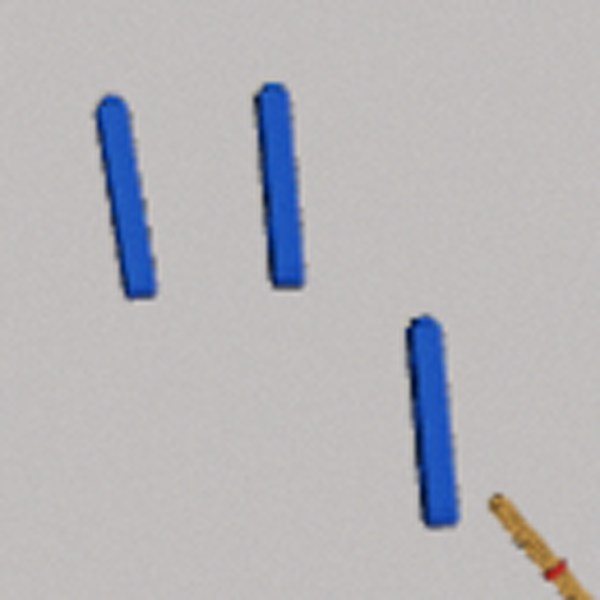

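View pics/s14.png

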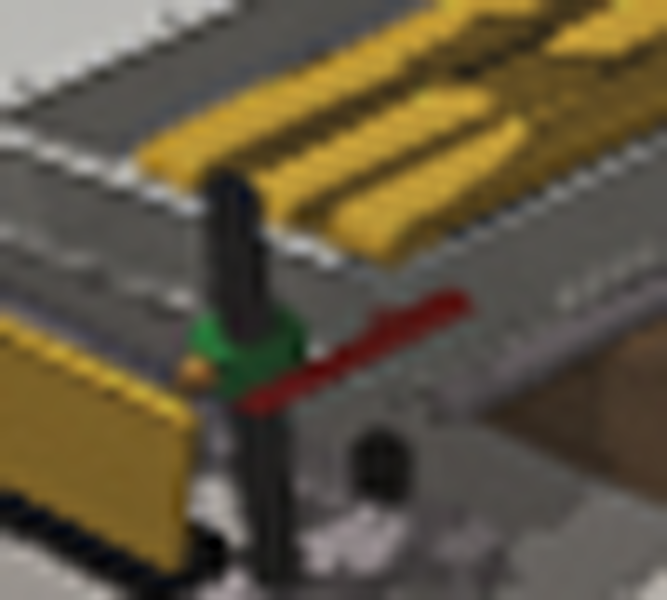

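{"op": "drive_tool", "data": {"motion": [{"translation": [8, 58, 0], "twist": -0.03}, {"translation": [16, 116, 0], "twist": -0.06}, {"translation": [25, 174, 0], "twist": -0.1}, {"translation": [34, 232, 0], "twist": -0.14}, {"translation": [43, 290, 5], "twist": -0.162}, {"translation": [52, 345, 30], "twist": -0.162}, {"translation": [55, 371, 65], "twist": -0.162}, {"translation": [55, 373, 100], "twist": -0.162}, {"translation": [55, 373, 118], "twist": -0.162}, {"translation": [55, 373, 123], "twist": -0.162}, {"translation": [55, 373, 123], "twist": -0.162}, {"translation": [55, 373, 123], "twist": -0.162}], "grip": 0.48}}

```text
time_s: 28.75
position: [0.5709, -0.245, 0.0061]
tcp_rot: [0.999, 0.051, 0.001, 0.001]
ft_force: [-0.8, 0.0, 0.6]
finger_gap: 0.0441
```

{"op": "drive_tool", "data": {"motion": [{"translation": [0, 0, 0], "twist": 0}, {"translation": [0, 0, 0], "twist": 0}, {"translation": [0, 0, 0], "twist": 0}, {"translation": [0, 0, 0], "twist": 0}], "grip": 1}}

```text
time_s: 29.25
position: [0.5705, -0.2451, 0.0055]
tcp_rot: [0.999, 0.051, 0.001, 0.0]
ft_force: [-0.2, 0.8, 5.5]
finger_gap: 0.0149
```

Run:
```python
from h import *
place(0,.032)
```

```text
place 0 0.032
tcp [ 0.5705 -0.2451  0.0055] yaw 0.1019 tilt [ 0.001  0.001 -1.   ] gap 0.0149 t 29.25 F [-0.2  0.8  5.5] j [-0.53  0.28  1.77  0.    1.1   0.94]
[  20.3 -468.3 -114.9] 0.162
[  20.2 -468.4  -44.2] 0.162
```

{"op": "drive_tool", "data": {"motion": [{"translation": [0, 0, -40], "twist": 0}, {"translation": [2, -40, -85], "twist": 0.03}, {"translation": [4, -98, -114], "twist": 0.07}, {"translation": [6, -156, -114], "twist": 0.11}, {"translation": [9, -214, -114], "twist": 0.15}, {"translation": [12, -272, -114], "twist": 0.162}, {"translation": [15, -330, -114], "twist": 0.162}, {"translation": [18, -388, -114], "twist": 0.162}, {"translation": [20, -440, -114], "twist": 0.162}, {"translation": [20, -466, -95], "twist": 0.162}, {"translation": [20, -468, -70], "twist": 0.162}, {"translation": [20, -468, -60], "twist": 0.162}]}}

```text
time_s: 30.75
position: [0.5403, 0.2228, 0.0619]
tcp_rot: [1.0, -0.03, -0.002, 0.001]
ft_force: [-0.3, -0.9, 0.3]
finger_gap: 0.0147
```

Run:
```python
from h import *
place(0,.032)
im=imaging.capture('wrist');cv2.imwrite('pics/w15.png',im)
```

```text
place 0 0.032
tcp [0.5403 0.2228 0.0619] yaw -0.0593 tilt [-0.004  0.001 -1.   ] gap 0.0147 t 30.75 F [-0.3 -0.9  0.3] j [ 0.26  0.12  1.84 -0.    1.19  1.89]
[  2.4  -0.2 -58.1] 0.001
[ 2.7 -0.3 12.6] 0.001
```

View pics/w15.png

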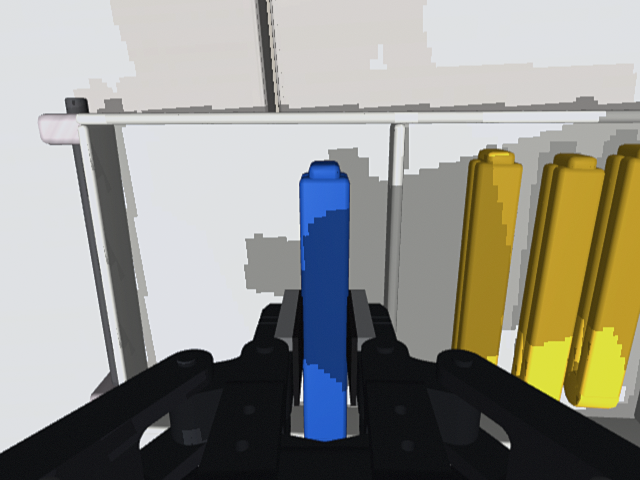

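{"op": "drive_tool", "data": {"motion": [{"translation": [2, 0, 10], "twist": 0}, {"translation": [2, 0, 13], "twist": 0}, {"translation": [2, 0, 13], "twist": 0}]}}

```text
time_s: 31.18
position: [0.5443, 0.2224, 0.0515]
tcp_rot: [1.0, -0.03, 0.0, -0.0]
ft_force: [0.1, -0.7, -1.1]
finger_gap: 0.0148
```

{"op": "drive_tool", "data": {"motion": [{"translation": [0, 0, 0], "twist": 0}, {"translation": [0, 0, 0], "twist": 0}, {"translation": [0, 0, -15], "twist": 0}, {"translation": [0, 0, -50], "twist": 0}, {"translation": [0, 0, -75], "twist": 0}], "grip": 0.65}}

```text
time_s: 31.8
position: [0.5449, 0.223, 0.1292]
tcp_rot: [1.0, -0.03, 0.001, -0.0]
ft_force: [0.5, 0.7, -0.5]
finger_gap: 0.03
```

Run:
```python
from h import *
go([(.5764,-.3275,.12,.019),(.5764,-.3275,.007,.019)])
im=imaging.capture('wrist');cv2.imwrite('pics/w16.png',im)
im=imaging.capture('top');crop(im,380,510,200,330,'t16.png')
```

```text
tcp [0.5449 0.223  0.1292] yaw -0.0601 tilt [ 0.003 -0.001 -1.   ] gap 0.03 t 31.8 F [ 0.5  0.7 -0.5] j [ 0.26  0.05  1.79 -0.    1.3   1.89]
[ 64.5 547.6   9. ] -0.079
[ 64.2 547.7 122. ] -0.079
t16.png 4.615384615384615
```

View pics/w16.png

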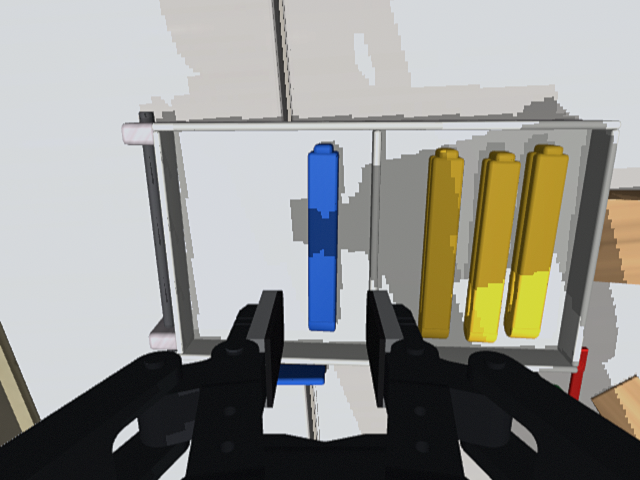

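View pics/t16.png

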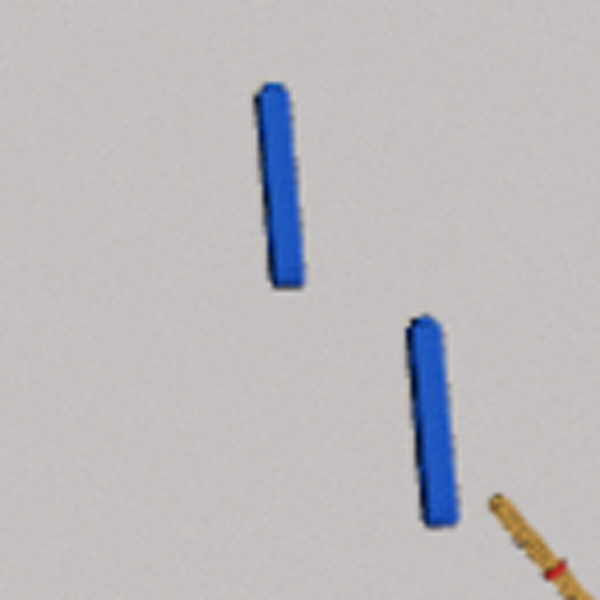

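{"op": "drive_tool", "data": {"motion": [{"translation": [7, 60, 0], "twist": -0.02}, {"translation": [14, 120, 0], "twist": -0.03}, {"translation": [21, 180, 0], "twist": -0.05}, {"translation": [28, 240, 0], "twist": -0.06}, {"translation": [35, 300, 0], "twist": -0.079}, {"translation": [42, 360, 0], "twist": -0.079}, {"translation": [50, 420, 0], "twist": -0.079}, {"translation": [57, 480, 10], "twist": -0.079}, {"translation": [63, 530, 30], "twist": -0.079}, {"translation": [64, 547, 60], "twist": -0.079}, {"translation": [64, 547, 95], "twist": -0.079}, {"translation": [64, 547, 110], "twist": -0.079}], "grip": 0.48}}

```text
time_s: 33.4
position: [0.573, -0.3261, 0.0128]
tcp_rot: [1.0, 0.009, -0.002, -0.002]
ft_force: [0.1, 0.2, -0.2]
finger_gap: 0.0445
```

Run:
```python
from h import *
go([(.5764,-.3275,.007,.019)])
im=imaging.capture('wrist');cv2.imwrite('pics/w17.png',im)
```

```text
tcp [ 0.573  -0.3261  0.0128] yaw 0.0183 tilt [-0.004 -0.003 -1.   ] gap 0.0445 t 33.4 F [ 0.1  0.2 -0.2] j [-0.63  0.35  1.66  0.    1.14  0.92]
[3.4 1.5 5.7] -0.001
```

View pics/w17.png

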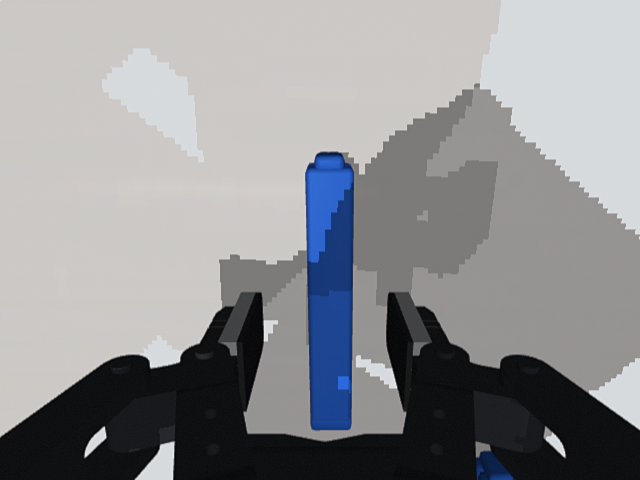

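{"op": "drive_tool", "data": {"motion": [{"translation": [1, 1, 6], "twist": 0}, {"translation": [1, 1, 10], "twist": 0}, {"translation": [1, 1, 10], "twist": 0}]}}

```text
time_s: 33.83
position: [0.5766, -0.3282, 0.0072]
tcp_rot: [1.0, 0.01, 0.001, 0.0]
ft_force: [0.4, -1.0, -0.0]
finger_gap: 0.0442
```

{"op": "drive_tool", "data": {"motion": [{"translation": [0, 0, 0], "twist": 0}, {"translation": [0, 0, 0], "twist": 0}, {"translation": [0, 0, 0], "twist": 0}, {"translation": [0, 0, 0], "twist": 0}], "grip": 1}}

```text
time_s: 34.33
position: [0.5766, -0.3285, 0.0072]
tcp_rot: [1.0, 0.009, 0.001, 0.0]
ft_force: [-0.6, 0.9, 4.1]
finger_gap: 0.0144
```

Run:
```python
from h import *
place(0,.084)
```

```text
place 0 0.084
tcp [ 0.5766 -0.3285  0.0072] yaw 0.0188 tilt [ 0.001  0.001 -1.   ] gap 0.0144 t 34.325 F [-0.6  0.9  4.1] j [-0.63  0.36  1.66  0.    1.12  0.92]
[ -19.  -603.7 -113.3] 0.079
[ -19.1 -603.8  -39. ] 0.079
```

{"op": "drive_tool", "data": {"motion": [{"translation": [0, 0, -40], "twist": 0}, {"translation": [0, -30, -85], "twist": 0.01}, {"translation": [-2, -85, -113], "twist": 0.03}, {"translation": [-4, -145, -113], "twist": 0.05}, {"translation": [-6, -205, -113], "twist": 0.079}, {"translation": [-8, -265, -113], "twist": 0.079}, {"translation": [-10, -325, -113], "twist": 0.079}, {"translation": [-12, -385, -113], "twist": 0.079}, {"translation": [-14, -445, -113], "twist": 0.079}, {"translation": [-17, -505, -113], "twist": 0.079}, {"translation": [-19, -565, -110], "twist": 0.079}, {"translation": [-19, -600, -90], "twist": 0.079}]}}

```text
time_s: 35.83
position: [0.5461, 0.2745, 0.0974]
tcp_rot: [1.0, -0.029, 0.001, -0.001]
ft_force: [0.6, -0.4, -1.0]
finger_gap: 0.0146
```

Run:
```python
from h import *
place(0,.084)
im=imaging.capture('wrist');cv2.imwrite('pics/w18.png',im)
```

```text
place 0 0.084
tcp [0.5461 0.2745 0.0974] yaw -0.0578 tilt [ 0.003 -0.001 -1.   ] gap 0.0146 t 35.825 F [ 0.6 -0.4 -1. ] j [0.34 0.14 1.76 0.   1.25 1.97]
[  0.   -0.4 -22.6] 0.002
[-0.2 -0.3 51.7] 0.002
```

View pics/w18.png

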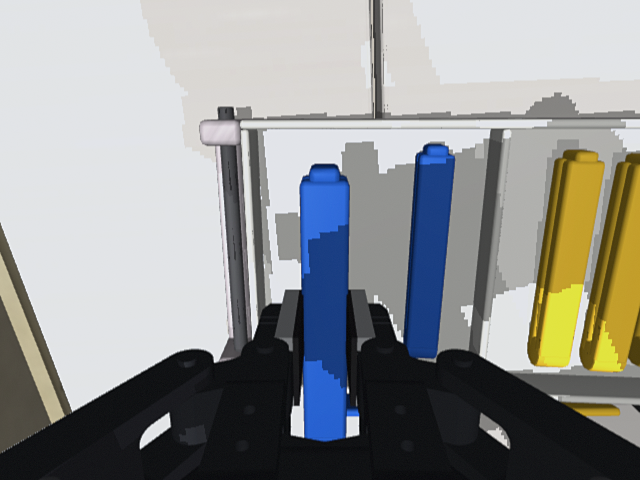

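{"op": "drive_tool", "data": {"motion": [{"translation": [0, 0, 20], "twist": 0}, {"translation": [0, 0, 38], "twist": 0}, {"translation": [0, 0, 47], "twist": 0}, {"translation": [0, 0, 48], "twist": 0}, {"translation": [0, 0, 48], "twist": 0}]}}

```text
time_s: 36.5
position: [0.5464, 0.271, 0.0489]
tcp_rot: [1.0, -0.031, 0.0, -0.0]
ft_force: [-0.7, -0.1, 0.3]
finger_gap: 0.0145
```

{"op": "drive_tool", "data": {"motion": [{"translation": [0, 0, 0], "twist": 0}, {"translation": [0, 0, 0], "twist": 0}, {"translation": [0, 0, -15], "twist": 0}, {"translation": [0, 0, -50], "twist": 0}, {"translation": [0, 0, -75], "twist": 0}], "grip": 0.65}}

```text
time_s: 37.12
position: [0.5466, 0.2718, 0.1263]
tcp_rot: [1.0, -0.03, 0.001, -0.0]
ft_force: [0.3, 0.1, -0.4]
finger_gap: 0.03
```

Run:
```python
from h import *
im=imaging.capture('wrist');cv2.imwrite('pics/w19.png',im)
im=imaging.capture('top');crop(im,380,510,200,330,'t19.png')
go([(.4501,-.4003,.12,.0125),(.4501,-.4003,.007,.0125)])
```

```text
t19.png 4.615384615384615
tcp [0.5485 0.2725 0.1287] yaw -0.0601 tilt [ 0.008 -0.003 -1.   ] gap 0.0295 t 37.225 F [ 0.6 -0.1  0.7] j [0.34 0.1  1.74 0.   1.29 1.97]
[-57.9 677.5   5.9] -0.073
[-58.8 677.9 118.9] -0.073
```

View pics/w19.png

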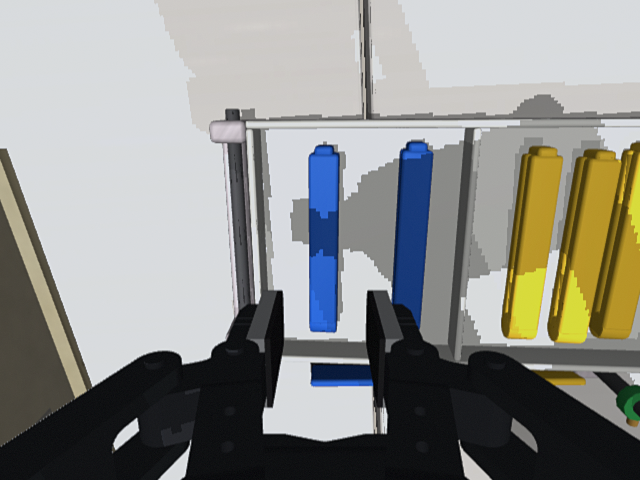

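View pics/t19.png

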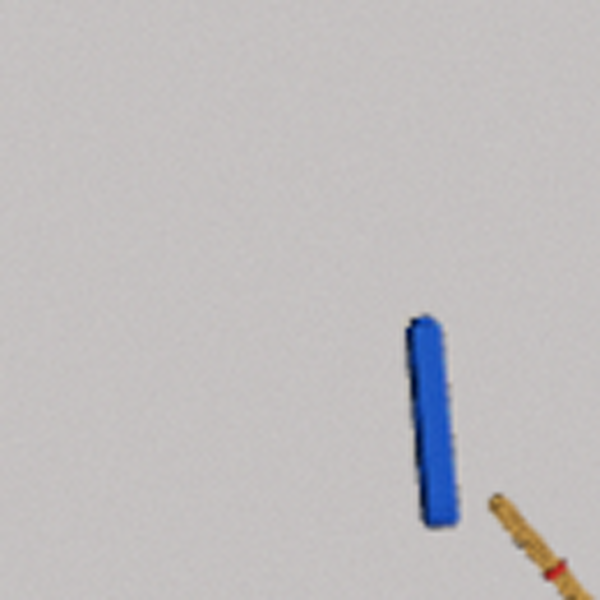

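{"op": "drive_tool", "data": {"motion": [{"translation": [-5, 60, 0], "twist": -0.02}, {"translation": [-10, 120, 0], "twist": -0.03}, {"translation": [-15, 180, 0], "twist": -0.05}, {"translation": [-20, 240, 0], "twist": -0.06}, {"translation": [-25, 300, 0], "twist": -0.073}, {"translation": [-30, 360, 0], "twist": -0.073}, {"translation": [-35, 420, 0], "twist": -0.073}, {"translation": [-40, 480, 0], "twist": -0.073}, {"translation": [-46, 540, 0], "twist": -0.073}, {"translation": [-52, 600, 5], "twist": -0.073}, {"translation": [-57, 655, 20], "twist": -0.073}, {"translation": [-58, 677, 50], "twist": -0.073}], "grip": 0.48}}

```text
time_s: 38.72
position: [0.4469, -0.4047, 0.0739]
tcp_rot: [1.0, 0.005, 0.001, 0.001]
ft_force: [0.7, -0.7, 0.4]
finger_gap: 0.0448
```

Run:
```python
from h import *
go([(.4501,-.4003,.007,.0125)])
im=imaging.capture('wrist');cv2.imwrite('pics/w20.png',im)
```

```text
tcp [ 0.4469 -0.4047  0.0739] yaw 0.0099 tilt [ 0.002  0.003 -1.   ] gap 0.0448 t 38.725 F [ 0.7 -0.7  0.4] j [-0.86  0.14  1.79 -0.    1.2   0.7 ]
[ 3.1 -4.5 66.9] -0.003
```

View pics/w20.png

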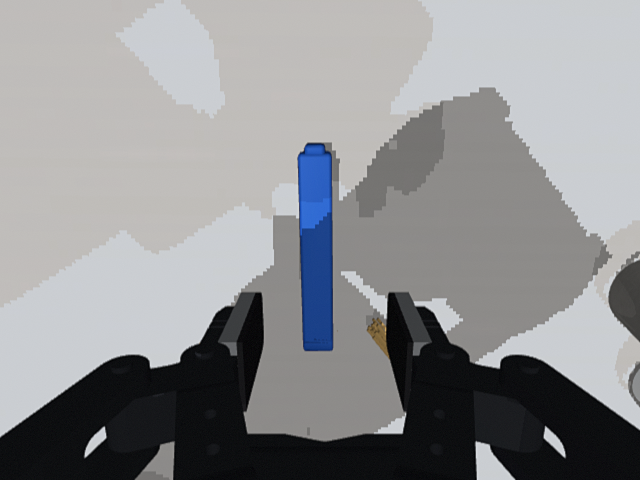

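{"op": "drive_tool", "data": {"motion": [{"translation": [3, -3, 25], "twist": 0}, {"translation": [3, -3, 50], "twist": 0}, {"translation": [3, -3, 64], "twist": 0}, {"translation": [3, -3, 68], "twist": 0}, {"translation": [3, -3, 68], "twist": 0}]}}

```text
time_s: 39.4
position: [0.4504, -0.398, 0.0058]
tcp_rot: [1.0, 0.007, 0.0, 0.0]
ft_force: [-0.0, -0.7, -0.8]
finger_gap: 0.0444
```

{"op": "drive_tool", "data": {"motion": [{"translation": [0, 0, 0], "twist": 0}, {"translation": [0, 0, 0], "twist": 0}, {"translation": [0, 0, 0], "twist": 0}, {"translation": [0, 0, 0], "twist": 0}], "grip": 1}}

```text
time_s: 39.9
position: [0.4508, -0.3986, 0.0066]
tcp_rot: [1.0, 0.006, 0.001, 0.001]
ft_force: [-0.4, 0.3, 5.9]
finger_gap: 0.0145
```

Run:
```python
from h import *
place(0,.058)
im=imaging.capture('wrist');cv2.imwrite('pics/w21.png',im)
```

```text
place 0 0.058
tcp [ 0.4508 -0.3986  0.0066] yaw 0.0127 tilt [ 0.001  0.002 -1.   ] gap 0.0145 t 39.9 F [-0.4  0.3  5.9] j [-0.85  0.24  1.81  0.    1.09  0.71]
[ 102.1 -646.1 -114.3] 0.073
[ 102.  -646.2  -41.7] 0.073
```

View pics/w21.png

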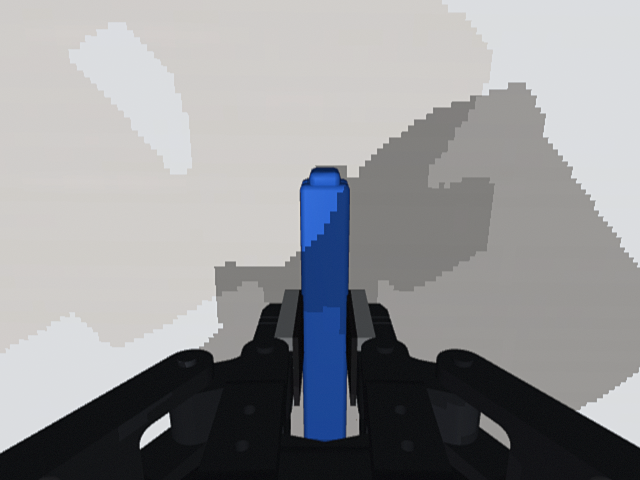

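{"op": "drive_tool", "data": {"motion": [{"translation": [0, 0, -45], "twist": 0}, {"translation": [8, -30, -90], "twist": 0.01}, {"translation": [16, -85, -114], "twist": 0.03}, {"translation": [26, -145, -114], "twist": 0.05}, {"translation": [36, -205, -114], "twist": 0.073}, {"translation": [46, -265, -114], "twist": 0.073}, {"translation": [56, -325, -114], "twist": 0.073}, {"translation": [66, -385, -114], "twist": 0.073}, {"translation": [76, -445, -114], "twist": 0.073}, {"translation": [86, -505, -114], "twist": 0.073}, {"translation": [95, -565, -114], "twist": 0.073}, {"translation": [101, -620, -105], "twist": 0.073}]}}

```text
time_s: 41.45
position: [0.5436, 0.2257, 0.1108]
tcp_rot: [1.0, -0.03, 0.001, -0.0]
ft_force: [0.9, -0.1, -0.4]
finger_gap: 0.0144
```

Run:
```python
from h import *
place(0,.058)
im=imaging.capture('wrist');cv2.imwrite('pics/w22.png',im)
```

```text
place 0 0.058
tcp [0.5436 0.2257 0.1108] yaw -0.0597 tilt [ 0.002 -0.    -1.   ] gap 0.0144 t 41.45 F [ 0.9 -0.1 -0.4] j [ 0.27  0.07  1.8  -0.    1.27  1.9 ]
[ -0.4 -23.3  -9.2] 0.0
[ -0.6 -23.2  63.3] 0.0
```

View pics/w22.png

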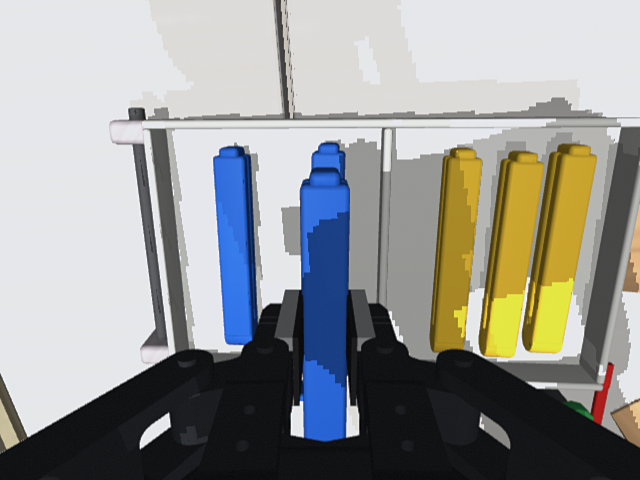

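{"op": "drive_tool", "data": {"motion": [{"translation": [0, -15, 0], "twist": 0}, {"translation": [0, -24, 15], "twist": 0}, {"translation": [0, -24, 35], "twist": 0}, {"translation": [0, -24, 50], "twist": 0}, {"translation": [0, -24, 57], "twist": 0}, {"translation": [0, -24, 58], "twist": 0}, {"translation": [0, -24, 58], "twist": 0}]}}

```text
time_s: 42.38
position: [0.5451, 0.2473, 0.0529]
tcp_rot: [1.0, -0.03, 0.0, -0.0]
ft_force: [0.9, 0.8, 0.0]
finger_gap: 0.0146
```

Run:
```python
from h import *
place(0,.0565)
im=imaging.capture('wrist');cv2.imwrite('pics/w23.png',im)
```

```text
place 0 0.0565
tcp [0.5451 0.2473 0.0529] yaw -0.0605 tilt [ 0.001 -0.    -1.   ] gap 0.0146 t 42.375 F [0.9 0.8 0. ] j [0.3  0.16 1.81 0.   1.17 1.93]
[ -0.6  -0.1 -67.1] -0.001
[-0.7 -0.1  5.3] -0.001
```

View pics/w23.png

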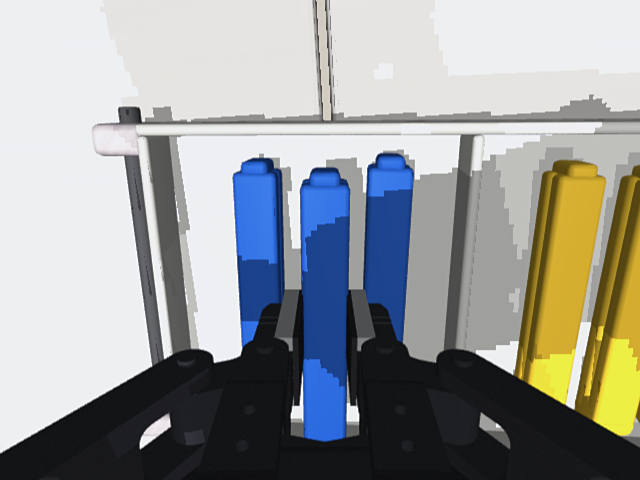

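{"op": "drive_tool", "data": {"motion": [{"translation": [0, 0, 0], "twist": 0}, {"translation": [0, 0, 0], "twist": 0}, {"translation": [0, 0, -15], "twist": 0}, {"translation": [0, 0, -60], "twist": 0}, {"translation": [0, 10, -115], "twist": 0}, {"translation": [0, 40, -160], "twist": 0}, {"translation": [0, 60, -170], "twist": 0}, {"translation": [0, 60, -170], "twist": 0}, {"translation": [0, 60, -170], "twist": 0}], "grip": 0.68}}

```text
time_s: 43.55
position: [0.5399, 0.1875, 0.2202]
tcp_rot: [1.0, -0.03, -0.002, 0.0]
ft_force: [-0.6, 0.7, 0.2]
finger_gap: 0.0275
```

Run:
```python
from h import *
go([])
im=imaging.capture('wrist');cv2.imwrite('pics/w24.png',im)
im=imaging.capture('scene');cv2.imwrite('pics/s24.png',im);crop(im,225,275,215,260,'s24b.png')
im=imaging.capture('top');cv2.imwrite('pics/t24.png',im)
```

```text
tcp [0.5399 0.1875 0.2202] yaw -0.0603 tilt [-0.003  0.    -1.   ] gap 0.0275 t 43.55 F [-0.6  0.7  0.2] j [ 0.2  -0.06  1.75  0.    1.46  1.83]
s24b.png 13.333333333333334
```

View pics/w24.png

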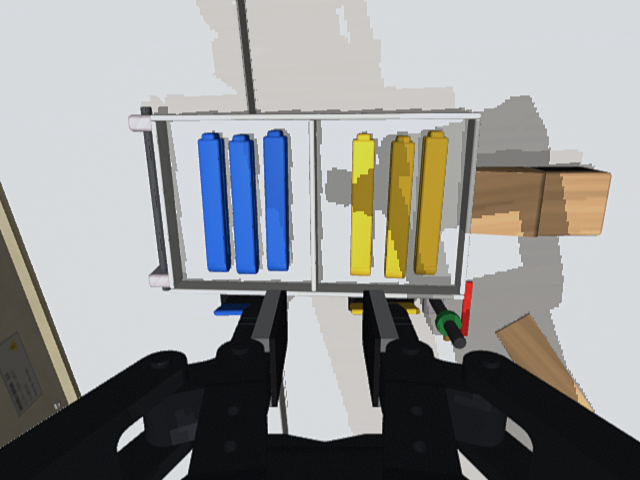

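View pics/s24b.png

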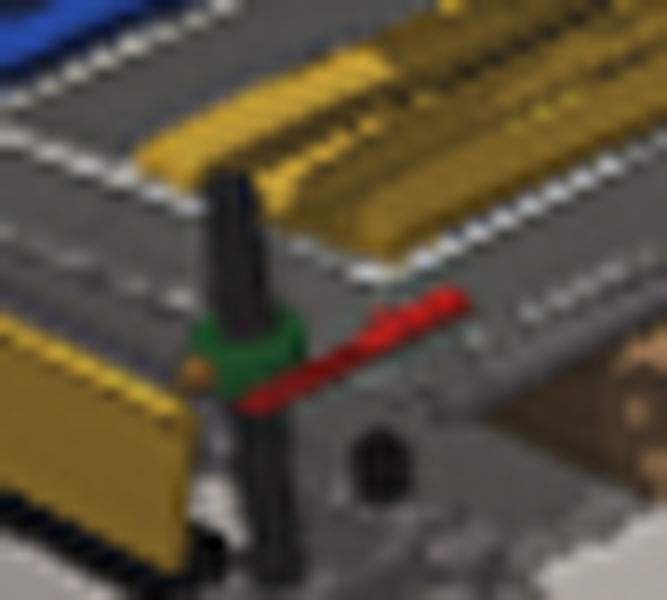

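View pics/t24.png

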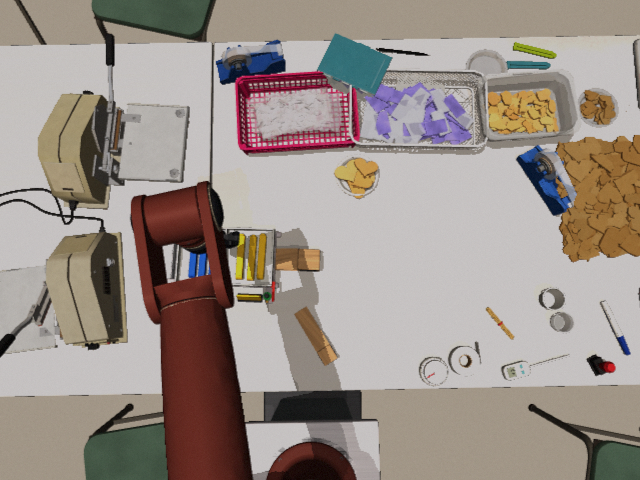

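```bash
python3 -c "
from station import manip;print(manip.hand_in())"
```

```text
the job is handed in; nothing more can be done
None
```

The job is finished and handed in at about 44 s on the robot's clock. `hand_in` gives no verdict, so the checks below are my own readings from the pictures.

**Wedge:** I turned the larger wedge and slid its thin end under the rod. It ended about 90 mm past the rod, and I let go while the tray was still empty.

**Pointer:** I put its height at 52.3 to 53.4 mm. My two readings of the collar's middle disagreed slightly: about 53.5 mm in the scene camera and about 52 mm in the wrist camera. Either way the gap is about 1.5 mm at most, against the 4 mm limit. The pointer looked unchanged in the last scene picture, after all the clips were in.

**Clips:** All six went in, the three yellow behind the yellow card and the three blue behind the blue card. The last wrist picture shows them lying flat and side by side in the right compartments.

**Regrasp:** One yellow clip was first held only by its top edge, so I opened the jaws and took it again lower down. There was no sign of a slip or of a clip being knocked aside.

**Left alone:** The dish and collar looked unmoved in the last pictures, and the gripper was clear of everything at hand-in.

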